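Catalogue pictures of wooden animals from both sides

ROBOT

A 7-joint arm with a two-finger parallel gripper is mounted at the origin on the work surface. World frame = base frame: x ahead of the robot, y to its left, z up, the work surface at z = 0. Lengths are in m, angles in rad, forces in N, time in s.
With the tool pointing down it reaches from about 0.425 to 1.025 m from the base axis. Payload 9.4 kg.
Tool frame: the origin (TCP) lies midway between the tips of the shut fingers; the grasp point (between the pads) lies 19 mm behind it (ctrl.grasp_offset is the distance from the TCP to the grasp point, in m); z points along the fingers, y is the line along which they close (so a half turn about z gives the same grasp; the last joint's range is limited). The gripper opens to 93 mm and grips with 3 to 60 N. Pads are 15 mm wide; open, the fingers measure 128 mm over their backs; the gripper's body (75 mm by 188 mm) begins 65 mm behind the grasp point.
Start: joints at [1.089, 0.599, -0.003, 1.599, 0.002, 0.943, -0.08], TCP at [0.286, -0.666, 0.219] pointing down, gripper open.
Joint ranges: [-2.57, 2.57], [-0.35, 1.97], [-1.29, 1.29], [0.11, 2.56], [-1.05, 4.19], [0.11, 1.86], [-2.63, 2.63]. Speed limits (rad/s): [2.22, 2.22, 3.01, 3.01, 3.14, 3.14, 3.14].

INTERFACE

Orientations are given as a unit quaternion [w, x, y, z].
In Python, from station import ctrl, optics gives the robot as it stands. The module is installed in compiled form; this text tells all that it offers.
- The arm moves only by the tool send_rows, never from a script. Its argument "steps" is text: rows parted by semicolons, each of 4 numbers parted by spaces: the shift along the world's x, y, z in units of 30 mm (1.0 is 30 mm), then the turn about the world's z in units of 6 degrees (1.0 is 6 degrees). In form: x y z spin; .... A call has 1 to 12 rows; each row is the pose to reach, as a shift and turn from the pose commanded when the call began; what a row does not reach only later rows make up. A row lasts 1/10 s, in which the tool goes at most 50 mm and 8.59 degrees, less where a joint would pass 70% of its speed; a pose out of reach is approached as far as the arm can. A call with a gripper value outside its range is refused whole. "claw" is the gripper's target within -1 to 1 (fully open at 1, half-way at 0, shut at -1), set as the call begins (left out, the last holds). The fingers move at their own pace and stop on an object; "force" is the grip in N (left out, the last holds). Time passes only in rows, so rows that repeat a pose let the fingers close. It gives the time, the measured TCP pose, the force, the opening and the grip force at its end, in the units of the state.
- ctrl.state(): the state, without advancing time (a new reading comes with each control period).
- optics.get_image(name): name is "side" or "top" or "wrist"; returns a dict with "frame" (420x560x3 uint8, red, green, blue), "z_map" (420x560 float32, m along the optical axis (not along the pixel's ray), 0 where there is no reading), "mtx" (3x3 intrinsics, pixels), "cam_to_world" (4x4, takes a point from camera to world coordinates). Camera axes: x right, y down, z forward; pixel columns grow to the right and rows downward; lengths in m; the calibration is good to about 2 mm. The wrist camera is an equidistant fisheye: a pixel r from the principal point sees the ray r / f radians off the axis. A picture is of the moment at which its call begins.
- ctrl.sign_off(): hands the job in; it is judged then, once.
The state is a dict: "clock": time; "q": joint angles; "joint_velocities": joint speeds; "joint_torque": joint torques, N m; "tcp_pos": TCP position; "ee_rot": TCP orientation; "force": force on the tool from outside, world axes, zero at the start; "ft_torque": the same for the moment, N m; "gripper_width": finger opening in m; "grip_force": force on a finger pad.
Only numpy, scipy, OpenCV 4.12 (cv2) and the standard library are available. Lean on these libraries where they do the work, as an engineer would, in place of code of your own. Each camera call takes 0.05 s, during which the arm holds its last target. There are 200 camera calls.

TASK

Take the two catalogue pictures of the painted wooden animals: stand all of them in a row on the white photo board, upright, each with its right flank flat against the metal stop and its left flank to the camera, then half-press the shutter release to its first click and hold it there for a second to focus, and press it fully down. Turn every animal round so that its left flank is flat against the stop and its right flank faces the camera, and focus and release in the same way. Then stand all the animals upright in the wooden packing tray, and leave the other things on the bench where they are.

Things in the scene. Friction and masses are not known exactly. Their poses are not given: they have to be found in the camera images.
- elephant: Blue wooden elephant with a hanging trunk, about 108 mm long, 80 mm high. Flat flanks 50 mm apart. Origin: centre of the underside, midway between the flanks; x to the head, y to its left flank, z up. Solid 50 mm wood at x -30 to +25, z 38 to 70 mm: grip there across the flanks, from above. About 240 g, stiff. None from the start if absent.
- bear: Blue wooden bear with a round head, short muzzle and a round ear on top, about 112 mm long, 84 mm high. Flat flanks 50 mm apart. Origin: centre of the underside, midway between the flanks; x to the head, y to its left flank, z up. Solid 50 mm wood at x -30 to +25, z 38 to 70 mm: grip there across the flanks, from above. About 240 g, stiff. None from the start if absent.
- whale: Blue wooden whale with a round head, flat belly and upright tail fin, about 109 mm long, 73 mm high. Flat flanks 50 mm apart. Origin: centre of the underside, midway between the flanks; x to the head, y to its left flank, z up. Solid 50 mm wood at x -30 to +25, z 38 to 70 mm: grip there across the flanks, from above. About 240 g, stiff. None from the start if absent.
- stop (a point): Bent aluminium angle 360 mm long on the near side of a fixed white board 165 x 380 x 12; a black camera on a rail 0.33 m off faces it. Point: middle of its upright face, camera side, level with the board's top. x: square off the stop to the camera, y along the stop, z up. Upright 30 mm high, 3 mm thick. Animal flat against it: origin at x = 25 mm, z = 0; left flank to camera: its y along x.
- button_top (a point): Centre of the top of the grey round button (36 mm across) on the black shutter release, a box 120 x 66 x 32 mm screwed to the bench. Free, the button's top is 50 mm above the bench; the point moves with it. It goes straight down in two stages.
- first_stage (a joint): First stage of the button, m: 0 free, 0.005 at the first click. Springs back; takes about 1.3 N to start and 3 N to reach the click.
- second_stage (a joint): Second stage, m: 0 until pushed past the first click, 0.004 fully down. It does not give until about 9 N and is fully down at about 13 N; springs back. The top's travel is the sum of both stages, 9 mm.
- tray: Open wooden packing tray, 310 (x) x 180 (y) x 24 mm high, walls 8 mm, floor 8 mm thick, does not move. Origin: centre of its underside; z up.
- drying_board: Plywood board 310 (x) x 190 (y) x 6 mm on which the animals stand at the start, does not move. Origin: centre of its underside.
- tape_roll: Bystander: roll of masking tape lying flat, 90 mm across, 25 mm high. Origin: centre of its underside.
- sanding_block: Bystander: cork sanding block 100 x 60 x 28 mm. Origin: centre of its underside.
- varnish_jar: Bystander: jar, 64 mm across, 85 mm high. Origin: centre of its underside.
- jar_lid: Bystander: white jar lid lying on the bench, 64 mm across, 12 mm high. Origin: centre of its underside.
There are look-alikes about, which are no part of the job. What is shaped like the part that bears button_top but green or turquoise is not meant.

How it is judged:
On the way, in this order (a step that is already met when the one before it is completed fails the run):
1. every animal stands on the photo board with its right flank flat against the stop and its left flank to the camera (x of elephant in the frame of stop between 0.021 and 0.031 m and y of elephant in the frame of stop between -0.165 and 0.165 m and z of elephant in the frame of stop between -0.004 and 0.006 m and angle between the x axis of each of elephant, bear, whale and the y axis of stop, either way round below 0.1 rad and angle between each of elephant, bear, whale's own z axis and vertical below 0.1 rad and y of stop in the frame of elephant below 0 m and x of bear in the frame of stop between 0.021 and 0.031 m and y of bear in the frame of stop between -0.165 and 0.165 m and z of bear in the frame of stop between -0.004 and 0.006 m and y of stop in the frame of bear below 0 m and x of whale in the frame of stop between 0.021 and 0.031 m and y of whale in the frame of stop between -0.165 and 0.165 m and z of whale in the frame of stop between -0.004 and 0.006 m and y of stop in the frame of whale below 0 m), for 0.3 s.
2. with the row in place, the button is held half-pressed, at its first stage and not beyond, for 0.8 s (left flanks) (all of step 1 and value of joint first_stage above 0.0035 m and value of joint second_stage below 0.001 m), for 0.8 s.
3. with the row in place, the button is pressed fully down (left flanks) (all of step 1 and value of joint first_stage above 0.0035 m and value of joint second_stage above 0.0028 m), for 0.1 s.
4. every animal stands on the photo board with its left flank flat against the stop and its right flank to the camera (x of elephant in the frame of stop between 0.021 and 0.031 m and y of elephant in the frame of stop between -0.165 and 0.165 m and z of elephant in the frame of stop between -0.004 and 0.006 m and angle between the x axis of each of elephant, bear, whale and the y axis of stop, either way round below 0.1 rad and angle between each of elephant, bear, whale's own z axis and vertical below 0.1 rad and y of stop in the frame of elephant above 0 m and x of bear in the frame of stop between 0.021 and 0.031 m and y of bear in the frame of stop between -0.165 and 0.165 m and z of bear in the frame of stop between -0.004 and 0.006 m and y of stop in the frame of bear above 0 m and x of whale in the frame of stop between 0.021 and 0.031 m and y of whale in the frame of stop between -0.165 and 0.165 m and z of whale in the frame of stop between -0.004 and 0.006 m and y of stop in the frame of whale above 0 m), for 0.3 s.
5. with the row in place, the button is held half-pressed, at its first stage and not beyond, for 0.8 s (right flanks) (all of step 4 and value of joint first_stage above 0.0035 m and value of joint second_stage below 0.001 m), for 0.8 s.
6. with the row in place, the button is pressed fully down (right flanks) (all of step 4 and value of joint first_stage above 0.0035 m and value of joint second_stage above 0.0028 m), for 0.1 s.
At the end, for the whole second after the job is handed in: Every animal present stands upright (within 6 degrees) and at rest on the floor of the packing tray, its middle inside the walls (within 135 mm of the middle lengthwise, 70 mm across), and the shutter button is up (value of joint first_stage below 0.0015 m and value of joint second_stage below 0.001 m and x of elephant in the frame of tray between -0.135 and 0.135 m and y of elephant in the frame of tray between -0.07 and 0.07 m and z of elephant in the frame of tray between 0.004 and 0.014 m and angle between each of elephant, bear, whale's own z axis and vertical below 0.1 rad and linear speed of each of elephant, bear, whale below 0.02 m/s and x of bear in the frame of tray between -0.135 and 0.135 m and y of bear in the frame of tray between -0.07 and 0.07 m and z of bear in the frame of tray between 0.004 and 0.014 m and x of whale in the frame of tray between -0.135 and 0.135 m and y of whale in the frame of tray between -0.07 and 0.07 m and z of whale in the frame of tray between 0.004 and 0.014 m); the robot touches nothing.
It fails at once if a bystander (tape roll, sanding block, jar, jar lid) is moved more than 30 mm (distance of any of tape_roll, sanding_block, varnish_jar, jar_lid from where it was at the start of the episode above 0.03 m).
Of elephant, bear, whale only 2 to 3 are there at a start; the rules pass over those that are not, and their reading is None.
At some moment in a run one of elephant, bear, whale may be knocked a few centimetres aside while the robot is not near it.
It also fails if it takes over 210 s, if anything falls off the work surface, if the arm or the gripper's body presses on something with over 40 N, if the wrist force passes 120 N, or if a joint passes its speed limit or range.

## Working session

There is one attempt and no reset: what is moved stays moved. The work goes in short steps, Python scripts to look and compute and a tool call to move; the robot and the scene stay as the last step left them, time stands still between calls to the robot, and variables do not carry over. Pictures are saved under pics/ and viewed, at most 14 in all, crops included, and the job is handed in when it is done.

Besides the shell and the picture viewer there is one more tool, called after "Emit:" by a JSON object that holds its "name" and its "arguments". send_rows: Moves the arm, as the interface text tells. Its arguments: {"type":"object","properties":{"steps":{"type":"string"},"claw":{"type":"number"},"force":{"type":"number"}},"required":["steps"]}

```bash
mkdir -p pics; cat > h.py <<'E'
import numpy as np, cv2
from station import ctrl, optics
def grab(n):
    d=optics.get_image(n); np.savez('last_'+n,**d); return d
def load(n): return dict(np.load('last_'+n+'.npz'))
def save(d,f): cv2.imwrite('pics/'+f,cv2.cvtColor(d['frame'],cv2.COLOR_RGB2BGR))
def ray(d,u,v):
    K=d['mtx'];T=d['cam_to_world'];r=T[:3,:3]@np.array([(u-K[0,2])/K[0,0],(v-K[1,2])/K[1,1],1]);return T[:3,3],r
def onz(d,u,v,z):
    o,r=ray(d,u,v);return o+r*(z-o[2])/r[2]
def cloud(d):
    K=d['mtx'];T=d['cam_to_world'];Z=d['z_map'];v,u=np.indices(Z.shape)
    P=np.stack([(u-K[0,2])/K[0,0]*Z,(v-K[1,2])/K[1,1]*Z,Z],-1)@T[:3,:3].T+T[:3,3];P[Z==0]=np.nan;return P
E
python3 - <<'E'
from h import *
s=ctrl.state();print(s['clock'],s['tcp_pos'],s['ee_rot'],s['gripper_width'],ctrl.grasp_offset)
for n in('top','side'):
    d=grab(n);save(d,n+'0.png');print(n,d['mtx'],d['cam_to_world'].round(3))
E
```

```text
0.0 [ 0.28533657 -0.66596922  0.21775864] [-7.17360852e-04  9.79575973e-01  2.01072976e-01 -2.37628237e-04] 0.09308479767379715 0.0188
top [[542.57485406   0.         269.45150498]
 [  0.         542.57485406 210.31046645]
 [  0.           0.           1.        ]] [[ 1.900e-02 -9.830e-01  1.810e-01  2.530e-01]
 [-1.000e+00 -2.300e-02 -1.700e-02  1.000e-03]
 [ 2.100e-02 -1.810e-01 -9.830e-01  1.317e+00]
 [ 0.000e+00  0.000e+00  0.000e+00  1.000e+00]]
side [[458.59242982   0.         276.35015157]
 [  0.         458.59242982 218.19296645]
 [  0.           0.           1.        ]] [[-0.937 -0.194  0.289  0.19 ]
 [-0.348  0.501 -0.792  0.813]
 [ 0.009 -0.843 -0.537  0.602]
 [ 0.     0.     0.     1.   ]]
```

View pics/top0.png

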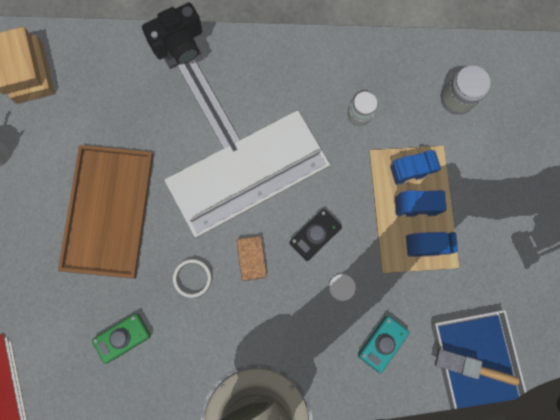

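View pics/side0.png

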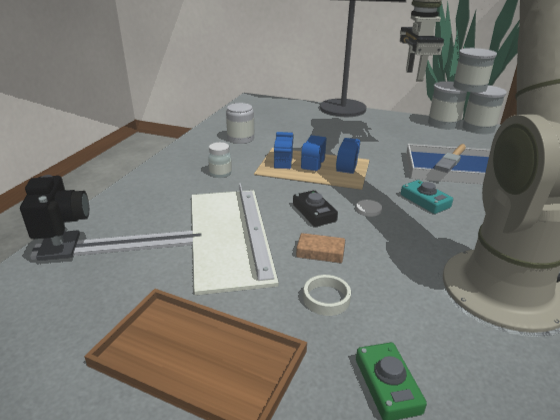

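The top view shows the three blue animals on the plywood at about (416,165), (420,203) and (432,244). The photo board is around (248,172) with its stop on the near side, the black release is at (316,233), and the tray at (106,211). The side view agrees. Next I'll zoom in and measure.

```bash
python3 - <<'E'
from h import *
t=load('top');s=load('side')
a=cv2.resize(t['frame'][140:270,365:465],None,fx=4,fy=4,interpolation=cv2.INTER_CUBIC)
b=cv2.resize(s['frame'][120:190,250:375],None,fx=3,fy=3,interpolation=cv2.INTER_CUBIC)
c=np.zeros((520,780,3),np.uint8);c[:520,:400]=a;c[:210,400:775]=b
b=cv2.resize(t['frame'][105:240,160:335],None,fx=2.15,fy=2.15)
c[220:220+b.shape[0],400:400+b.shape[1]]=b
cv2.imwrite('pics/z.png',c[...,::-1])
for n,d in(('top',t),('side',s)):
    P=cloud(d);h=cv2.cvtColor(d['frame'],cv2.COLOR_RGB2HSV)
    m=((h[...,0]>105)&(h[...,0]<125)&(h[...,1]>150)&(P[...,2]>.02)).astype(np.uint8)
    m=cv2.erode(m,np.ones((2,2)))
    k,l,st,ce=cv2.connectedComponentsWithStats(m)
    for i in range(1,k):
        if st[i,4]>120:
            Q=P[l==i];r=cv2.minAreaRect(Q[Q[:,2]>.045][:,:2].astype(np.float32)*1000)
            print(n,ce[i].round(),st[i,4],'z',np.nanpercentile(Q[:,2],[2,50,98]).round(3),'ctr',np.nanmean(Q,0).round(3),r)
P=cloud(t)
for u,v in((248,165),(190,230),(328,163),(256,195),(316,233),(106,211),(390,260),(300,280),(342,288),(190,278),(252,257)):print((u,v),P[v,u].round(3))
E
```

```text
top [416. 166.] 796 z [0.069 0.08  0.091] ctr [ 0.598 -0.366  0.08 ] ((598.86328125, -367.7351989746094), (45.608909606933594, 100.73115539550781), 15.67697811126709)
top [423. 202.] 752 z [0.075 0.081 0.089] ctr [ 0.511 -0.378  0.081] ((511.3074645996094, -380.46490478515625), (45.40299606323242, 99.8842544555664), 3.782236337661743)
top [435. 244.] 641 z [0.059 0.075 0.081] ctr [ 0.413 -0.407  0.075] ((413.86962890625, -408.0734558105469), (43.827980041503906, 90.86129760742188), 3.6952762603759766)
side [283. 144.] 200 z [0.067 0.077 0.084] ctr [ 0.591 -0.342  0.076] ((595.513427734375, -354.21612548828125), (43.023345947265625, 79.22608184814453), 18.790679931640625)
side [311. 149.] 167 z [0.065 0.077 0.086] ctr [ 0.507 -0.338  0.077] ((507.2744445800781, -348.730712890625), (49.78313064575195, 48.02463150024414), 83.98347473144531)
(248, 165) [0.607 0.034 0.012]
(190, 230) [ 0.443  0.172 -0.001]
(328, 163) [ 0.619 -0.166  0.008]
(256, 195) [0.531 0.012 0.014]
(316, 233) [ 0.435 -0.131  0.053]
(106, 211) [0.484 0.377 0.007]
(390, 260) [ 0.38  -0.317  0.005]
(300, 280) [ 0.327 -0.099 -0.005]
(342, 288) [ 0.31  -0.199  0.01 ]
(190, 278) [0.326 0.166 0.001]
(252, 257) [0.377 0.018 0.031]
```

View pics/z.png

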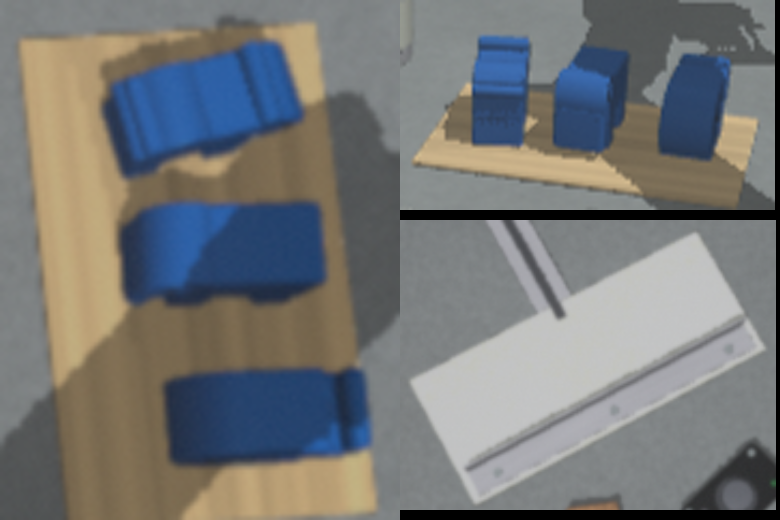

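The zoom shows three animals with a fin or step at the right of the near one (360,410). Which way each head points isn't settled, so I'll use height profiles and fit the fixtures.

```bash
python3 - <<'E'
from h import *
t=load('top');s=load('side');P=cloud(t);S=cloud(s)
for nm,c,a in(('far',(.5985,-.3675),15.7),('mid',(.511,-.380),3.8),('near',(.4135,-.407),3.7)):
    a=np.radians(a);ex=np.array([np.cos(a),np.sin(a)]);ey=np.array([-ex[1],ex[0]])
    for lab,C in(('top',P),('side',S)):
        Q=C.reshape(-1,3);q=Q[:,:2]-c;u=q@ex;w=q@ey;k=(abs(u)<.018)&(Q[:,2]>.012)&(Q[:,2]<.12)&(abs(w)<.075)
        print(nm,lab,[(int(b*1000),round(float(np.max(Q[k&(abs(w-b)<.006)][:,2],initial=0)*1000)),int((k&(abs(w-b)<.006)).sum())) for b in np.arange(-.066,.067,.012)])
for lab,C in(('top',P),('side',S)):
    Q=C.reshape(-1,3)
    k=(Q[:,2]>.028)&(Q[:,2]<.047)&(Q[:,0]>.42)&(Q[:,0]<.66)&(abs(Q[:,1])<.2)&(abs((Q[:,0]-.531)*.887+(Q[:,1]-.012)*.462)<.03)
    q=Q[k][:,:2];l=cv2.fitLine(q.astype(np.float32),cv2.DIST_HUBER,0,.01,.01).ravel()
    print(lab,'stop',len(q),l,np.degrees(np.arctan2(l[1],l[0])),'extent',np.percentile((q-l[2:])@l[:2],[0,5,95,100]), 'off',np.percentile((q-l[2:])@[-l[1],l[0]],[5,95]))
    # board white surface
    h=cv2.cvtColor(t['frame'] if lab=='top' else s['frame'],cv2.COLOR_RGB2HSV).reshape(-1,3)
    m=(h[:,1]<40)&(h[:,2]>120)&(Q[:,2]>.006)&(Q[:,2]<.045)&(Q[:,0]>.40)&(Q[:,0]<.76)&(abs(Q[:,1])<.22)&((Q[:,0]-.531)*.887+(Q[:,1]-.012)*.462>-.03)&((Q[:,0]-.531)*.887+(Q[:,1]-.012)*.462<.17)
    print('board',m.sum(),cv2.minAreaRect(Q[m][:,:2].astype(np.float32)*1000),np.median(Q[m][:,2]))
    k=(Q[:,2]>.046)&(Q[:,2]<.06)&(np.hypot(Q[:,0]-.435,Q[:,1]+.131)<.04);print('button',k.sum(),Q[k].mean(0),np.ptp(Q[k],0))
    m=(h[:,0]<16)&(h[:,1]>90)&(Q[:,0]>.3)&(Q[:,1]>.24)&(Q[:,0]<.7)&(Q[:,1]<.52)
    print('tray',m.sum(),cv2.minAreaRect(Q[m][:,:2].astype(np.float32)*1000),np.percentile(Q[m][:,2],[5,50,98]))
E
```

```text
far top [(-66, 61, 1), (-54, 81, 34), (-42, 87, 47), (-30, 94, 101), (-18, 87, 76), (-6, 83, 72), (5, 86, 65), (17, 89, 78), (29, 89, 84), (41, 88, 144), (53, 78, 23), (65, 12, 1)]
far side [(-66, 0, 0), (-54, 0, 0), (-42, 87, 2), (-30, 91, 53), (-18, 87, 27), (-6, 78, 15), (5, 81, 7), (17, 84, 15), (29, 85, 42), (41, 78, 238), (53, 71, 37), (65, 0, 0)]
mid top [(-66, 0, 0), (-54, 83, 28), (-42, 86, 80), (-30, 86, 73), (-18, 85, 75), (-6, 85, 76), (5, 85, 79), (17, 88, 69), (29, 92, 81), (41, 90, 93), (53, 78, 118), (65, 0, 0)]
mid side [(-66, 0, 0), (-54, 78, 2), (-42, 80, 20), (-30, 83, 20), (-18, 81, 23), (-6, 81, 20), (5, 80, 16), (17, 84, 5), (29, 88, 24), (41, 86, 86), (53, 78, 220), (65, 0, 0)]
near top [(-66, 0, 0), (-54, 79, 5), (-42, 84, 116), (-30, 80, 49), (-18, 80, 76), (-6, 82, 86), (5, 82, 78), (17, 83, 82), (29, 81, 82), (41, 77, 97), (53, 70, 119), (65, 14, 1)]
near side [(-66, 0, 0), (-54, 0, 0), (-42, 80, 35), (-30, 78, 13), (-18, 77, 15), (-6, 79, 22), (5, 76, 22), (17, 78, 24), (29, 76, 31), (41, 75, 67), (53, 70, 179), (65, 66, 23)]
top stop 348 [ 0.5017533  -0.
[... 313 characters left out ...]
.03365749 0.03348087 0.01033922]
tray 9485 ((484.8316650390625, 373.699462890625), (182.37696838378906, 309.8631286621094), 85.2659683227539) [0.00385762 0.00871153 0.0266158 ]
side stop 198 [ 0.4995884  -0.8662629   0.5440249   0.02667344] -60.02722 extent [-0.16658898 -0.15881824  0.16879813  0.19772729] off [-0.00223131  0.0008937 ]
board 7078 ((628.3004150390625, -7.778167724609375), (190.02166748046875, 498.81817626953125), 30.07544708251953) 0.010926921406908374
button 91 [ 0.43452251 -0.1302074   0.04872094] [0.03408289 0.03554374 0.00539051]
tray 17851 ((484.32244873046875, 373.78955078125), (182.71739196777344, 312.615966796875), 85.40028381347656) [0.00502021 0.00705923 0.02364768]
```

Emit:
{"name": "send_rows", "arguments": {"steps": "0 0 1 0; 1.5 1 1 0;3 2 2 0;4.5 3 2 0;6 5 2 0;7.5 6.5 2 0;7.5 8.5 2 0;7.5 10 2 0;7.5 10 2 0;7.5 10 2 0", "claw": 0.5, "force": 20}}

```text
clock: 1.1
tcp_pos: [0.5131, -0.3584, 0.2786]
ee_rot: [-0.002, 0.979, 0.206, 0.001]
force: [0.4, 0.3, -0.3]
gripper_width: 0.0697
grip_force: 0.0
```

```bash
python3 - <<'E'
from h import *
s=ctrl.state();print({k:np.round(s[k],3) for k in('clock','q','tcp_pos','ee_rot','force')})
d=grab('wrist');save(d,'w1.png');print(d['mtx'].round(1),d['cam_to_world'].round(3))
E
```

```text
{'clock': np.float64(1.1), 'q': array([ 0.548,  0.42 , -0.039,  1.768,  0.015,  0.955, -0.653]), 'tcp_pos': array([ 0.513, -0.358,  0.279]), 'ee_rot': array([-0.002,  0.979,  0.206,  0.001]), 'force': array([ 0.369,  0.253, -0.285])}
[[325.2   0.  285.8]
 [  0.  325.2 207.6]
 [  0.    0.    1. ]] [[ 0.402 -0.879 -0.257  0.585]
 [-0.916 -0.387 -0.11  -0.327]
 [-0.003  0.28  -0.96   0.446]
 [ 0.     0.     0.     1.   ]]
```

View pics/w1.png

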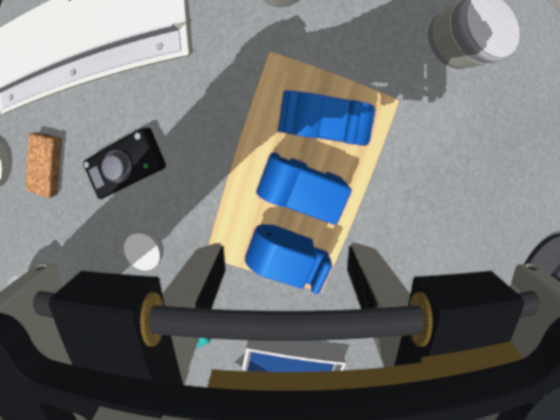

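The wrist view has the bear at (330,115), the elephant at (305,188) and the whale at (287,258), with tail fins and humps visible. From the height profiles (91, 88 and 80 mm), the far one is the bear with its head towards -y. The middle one is the elephant with its head towards +y, and the near one is the whale, also head towards +y. I'll check this again when I lift them.

```bash
cat >> h.py <<'E'
def st():
    s=ctrl.state();w,x,y,z=s['ee_rot'];yaw=np.degrees(2*np.arctan2(y,x))-90
    print('t',round(s['clock'],2),'p',np.round(s['tcp_pos'],4),'yaw',round((yaw+180)%360-180,2),'w',round(s['gripper_width'],4),'q',np.round(s['q'],2),'F',np.round(s['force'],1));return np.array(s['tcp_pos']),yaw
def go(x,y,z,yaw):
    p,a=st();d=(yaw-a+180)%360-180
    print('units',np.round((np.array([x,y,z])-p)/.03,2),'spin',round(d/6,2),'(alt',round((d-np.sign(d)*360)/6,2),')')
E
python3 - <<'E'
from h import *
go(.4135,-.4075,.14,-176.2)
E
```

```text
t 1.15 p [ 0.512  -0.3623  0.2787] yaw -66.45 w 0.0695 q [ 0.55  0.42 -0.04  1.77  0.02  0.96 -0.65] F [0.3 0.2 0.1]
units [-3.28 -1.51 -4.62] spin -18.29 (alt 41.71 )
```

Emit:
{"name": "send_rows", "arguments": {"steps": "-0.5 -0.2 0 -1.4; -1 -0.4 0 -2.8; -1.5 -0.6 0 -4.2; -2 -0.8 0 -5.6; -2.5 -1 0 -7;-3.2 -1.4 0 -8.4;-3.2 -1.4 -1 -9.8;-3.2 -1.4 -1.5 -11.2;-3.2 -1.4 -2 -12.6;-3.2 -1.4 -3 -14;-3.2 -1.4 -4 -15.4;-3.2 -1.4 -4.6 -16.8"}}

```text
clock: 2.35
tcp_pos: [0.4131, -0.4093, 0.1386]
ee_rot: [0.001, 0.777, -0.63, -0.001]
force: [-0.3, 0.4, 0.4]
gripper_width: 0.07
grip_force: 0.0
```

Emit:
{"name": "send_rows", "arguments": {"steps": "0 0 0 -1.4; 0 0 0 -1.4; 0 0 0 -1.4; 0 0 0 -1.4"}}

```text
clock: 2.75
tcp_pos: [0.4145, -0.4091, 0.1411]
ee_rot: [0.0, 0.732, -0.681, 0.0]
force: [-0.9, -0.3, 0.5]
gripper_width: 0.0695
grip_force: 0.0
```

```bash
python3 - <<'E'
from h import *
go(.4135,-.4075,.043,-176.2)
E
```

```text
t 2.75 p [ 0.4145 -0.4091  0.1411] yaw -175.85 w 0.0695 q [ 0.4   0.56  0.41  2.02 -0.37  0.63 -2.01] F [-0.9 -0.3  0.5]
units [-0.03  0.05 -3.27] spin -0.06 (alt 59.94 )
```

Emit:
{"name": "send_rows", "arguments": {"steps": "0 0 -1.2 0;0 0 -2.4 0;0 0 -3 0;0 0 -3.27 0;0 0 -3.27 0"}}

```text
clock: 3.25
tcp_pos: [0.4143, -0.4086, 0.0422]
ee_rot: [-0.0, 0.732, -0.682, -0.0]
force: [0.1, -0.3, 0.2]
gripper_width: 0.0697
grip_force: 0.0
```

Emit:
{"name": "send_rows", "arguments": {"steps": "0 0 0 0;0 0 0 0;0 0 0 0;0 0 0 0;0 0 0 0", "claw": -1, "force": 25}}

```text
clock: 3.75
tcp_pos: [0.4151, -0.4088, 0.0435]
ee_rot: [-0.0, 0.731, -0.682, 0.001]
force: [-0.3, 1.5, 7.7]
gripper_width: 0.05
grip_force: 24.9
```

Emit:
{"name": "send_rows", "arguments": {"steps": "0 0 1.2 0;0 0 2.6 0;0 0 4 0;0 0 5 1.2;0 0 5 2.6;0 0 5 4;0 0 5 5.4;0 0 5 6.8;0 0 5 8.2;0 0 5 9.6;0 0 5 11;0 0 5 12.4"}}

```text
clock: 4.95
tcp_pos: [0.4143, -0.4082, 0.1926]
ee_rot: [-0.0, 0.995, -0.098, -0.0]
force: [-0.5, 0.3, -2.2]
gripper_width: 0.0499
grip_force: 24.9
```

```bash
python3 - <<'E'
from h import *
go(.5153,.1285,.17,30)
E
```

```text
t 4.95 p [ 0.4143 -0.4082  0.1926] yaw -101.25 w 0.0499 q [ 0.62  0.46  0.09  1.96 -0.06  0.72 -1.02] F [-0.5  0.3 -2.2]
units [ 3.37 17.89 -0.75] spin 21.88 (alt -38.12 )
```

Emit:
{"name": "send_rows", "arguments": {"steps": "0.2 1.1 0 1.4;0.4 2.2 0 2.8;0.6 3.4 0 4.2;0.8 4.5 0 5.6;1.1 5.6 0 7;1.3 6.7 0 8.4;1.5 7.8 0 9.8;1.7 8.9 0 11.2;1.9 10 0 12.6;2.1 11.2 0 14;2.3 12.3 0 15.4;2.5 13.4 0 16.8"}}

```text
clock: 6.15
tcp_pos: [0.4894, -0.0052, 0.1927]
ee_rot: [0.0, 0.71, 0.704, -0.0]
force: [0.8, -0.3, -1.6]
gripper_width: 0.0501
grip_force: 24.9
```

Emit:
{"name": "send_rows", "arguments": {"steps": "0.3 1.2 0 1.3;0.5 2.4 0 2.6;0.7 3.6 0 3.9;0.9 4.5 0 5.1;0.9 4.5 0 5.1;0.9 4.5 0 5.1;0.9 4.5 0 5.1"}}

```text
clock: 6.85
tcp_pos: [0.5161, 0.1271, 0.1923]
ee_rot: [0.0, 0.503, 0.864, -0.001]
force: [0.0, -0.2, -2.2]
gripper_width: 0.0496
grip_force: 24.9
```

```bash
python3 - <<'E'
from h import *
go(.5153,.1285,.17,30)
d=grab('side');e=grab('wrist')
c=np.hstack([cv2.resize(d['frame'][100:310,130:410],(420,315)),cv2.resize(e['frame'],(380,315))])
cv2.imwrite('pics/p2.png',c[...,::-1])
E
```

```text
t 6.85 p [0.5161 0.1271 0.1923] yaw 29.65 w 0.0496 q [ 0.07  0.46 -0.57  2.04  0.36  0.74 -0.21] F [ 0.  -0.2 -2.2]
units [-0.03  0.05 -0.74] spin 0.06 (alt -59.94 )
```

View pics/p2.png

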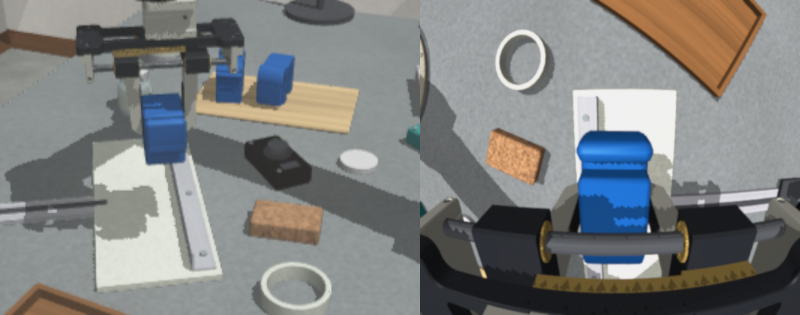

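The side view shows the whale held over the photo board at (165,127). The wrist view has its tail fin at the +y end, so the head points to -y as wanted. I'll lower it 5 mm clear of the stop, then push it in.

Emit:
{"name": "send_rows", "arguments": {"steps": "0.15 0.08 -1.2 0.06;0.15 0.08 -2.6 0.06;0.15 0.08 -3.8 0.06;0.15 0.08 -4.5 0.06;0.15 0.08 -4.65 0.06;0.15 0.08 -4.65 0.06;0.15 0.08 -4.65 0.06"}}

```text
clock: 7.65
tcp_pos: [0.5217, 0.1309, 0.0541]
ee_rot: [0.001, 0.499, 0.867, 0.0]
force: [0.2, -0.5, -1.9]
gripper_width: 0.0496
grip_force: 24.9
```

Emit:
{"name": "send_rows", "arguments": {"steps": "-0.06 -0.03 0 0;-0.12 -0.06 0 0;-0.15 -0.08 0 0;-0.15 -0.08 0 0"}}

```text
clock: 8.05
tcp_pos: [0.5165, 0.1284, 0.0534]
ee_rot: [0.0, 0.499, 0.867, 0.0]
force: [-0.0, -0.3, -1.5]
gripper_width: 0.05
grip_force: 24.9
```

Emit:
{"name": "send_rows", "arguments": {"steps": "-0.03 -0.02 0 0;-0.06 -0.03 0 0;-0.06 -0.03 0 0"}}

```text
clock: 8.35
tcp_pos: [0.516, 0.1283, 0.0533]
ee_rot: [0.001, 0.499, 0.867, 0.001]
force: [5.0, 1.0, -0.7]
gripper_width: 0.0501
grip_force: 24.9
```

Emit:
{"name": "send_rows", "arguments": {"steps": "-0.03 -0.02 0 0;-0.06 -0.03 0 0;-0.06 -0.03 0 0"}}

```text
clock: 8.65
tcp_pos: [0.5156, 0.1283, 0.0535]
ee_rot: [0.001, 0.498, 0.867, 0.002]
force: [8.3, 2.5, -4.9]
gripper_width: 0.0496
grip_force: 24.9
```

Emit:
{"name": "send_rows", "arguments": {"steps": "0.04 0.02 -0.07 0;0.04 0.02 -0.12 0;0.04 0.02 -0.14 0;0.04 0.02 -0.14 0"}}

```text
clock: 9.05
tcp_pos: [0.5156, 0.1285, 0.0496]
ee_rot: [0.001, 0.498, 0.867, 0.001]
force: [3.8, 1.8, 4.9]
gripper_width: 0.05
grip_force: 24.9
```

Emit:
{"name": "send_rows", "arguments": {"steps": "0 0 0 0;0 0 0 0;0 0 0 0", "claw": 0.5}}

```text
clock: 9.35
tcp_pos: [0.5131, 0.1268, 0.0485]
ee_rot: [-0.0, 0.499, 0.867, -0.001]
force: [-0.4, -0.7, 0.8]
gripper_width: 0.0678
grip_force: 0.0
```

Emit:
{"name": "send_rows", "arguments": {"steps": "0 0 1.2 0;0 0 2.6 0;0 0 4 0;0 -1 4.7 -1.4;0 -2 4.7 -2.8;0 -3 4.7 -4.2;0 -4 4.7 -5.6;0 -5 4.7 -7;0 -6 4.7 -8.4;0 -7 4.7 -9.8;0 -8 4.7 -11.2;0 -9 4.7 -12.6"}}

```text
clock: 10.55
tcp_pos: [0.5131, -0.1438, 0.1895]
ee_rot: [-0.0, 0.927, 0.376, -0.001]
force: [1.3, -0.1, 0.6]
gripper_width: 0.0698
grip_force: 0.0
```

```bash
python3 - <<'E'
from h import *
go(.511,-.380,.19,-176.2)
E
```

```text
t 10.55 p [ 0.5131 -0.1438  0.1895] yaw -45.81 w 0.0698 q [ 0.32  0.42 -0.21  2.06  0.13  0.68 -0.78] F [ 1.3 -0.1  0.6]
units [-0.07 -7.87  0.02] spin -21.73 (alt 38.27 )
```

Emit:
{"name": "send_rows", "arguments": {"steps": "0 -0.7 0 -1.4;0 -1.4 0 -2.8;0 -2.1 0 -4.2;0 -2.8 0 -5.6;0 -3.5 0 -7;0 -4.2 0 -8.4;0 -5 0 -9.8;0 -5.8 0 -11.2;0 -6.5 0 -12.6;0 -7.2 0 -14;0 -7.9 0 -15.4;-0.1 -7.97 0 -16.8"}}

```text
clock: 11.75
tcp_pos: [0.51, -0.3842, 0.1894]
ee_rot: [0.001, 0.88, -0.475, -0.0]
force: [1.3, 0.3, 0.3]
gripper_width: 0.0695
grip_force: 0.0
```

Emit:
{"name": "send_rows", "arguments": {"steps": "0 0 -0.5 -1.4;0 0 -1 -2.8;0 0 -1.5 -4.2;0 0 -1.8 -4.93;0 0 -1.8 -4.93;0 0 -1.8 -4.93"}}

```text
clock: 12.35
tcp_pos: [0.5108, -0.3814, 0.1356]
ee_rot: [0.0, 0.733, -0.68, -0.001]
force: [0.3, -0.2, -0.4]
gripper_width: 0.0699
grip_force: 0.0
```

```bash
python3 - <<'E'
from h import *
go(.511,-.382,.0435,-176.2)
E
```

```text
t 12.35 p [ 0.5108 -0.3814  0.1356] yaw -175.69 w 0.0699 q [ 0.29  0.62  0.41  1.9  -0.37  0.7  -2.15] F [ 0.3 -0.2 -0.4]
units [ 0.01 -0.02 -3.07] spin -0.08 (alt 59.92 )
```

Emit:
{"name": "send_rows", "arguments": {"steps": "0 0 -1.2 0;0 0 -2.4 0;0 0 -2.9 0;0 0 -3.07 0;0 0 -3.07 0"}}

```text
clock: 12.85
tcp_pos: [0.5111, -0.3821, 0.0441]
ee_rot: [-0.0, 0.732, -0.681, -0.0]
force: [-0.1, 0.6, 0.3]
gripper_width: 0.0697
grip_force: 0.0
```

Emit:
{"name": "send_rows", "arguments": {"steps": "0 0 0 0;0 0 0 0;0 0 0 0;0 0 0 0", "claw": -1}}

```text
clock: 13.25
tcp_pos: [0.5118, -0.382, 0.0448]
ee_rot: [-0.0, 0.732, -0.681, 0.001]
force: [0.6, 0.5, 6.7]
gripper_width: 0.0498
grip_force: 24.9
```

Emit:
{"name": "send_rows", "arguments": {"steps": "0 0 1.2 0;0 0 2.6 0;0 0 4 0;0 0.6 5 1.4;0.2 1.2 5 2.8;0.4 1.8 5 4.2;0.6 2.4 5 5.6;0.8 3 5 7;1 3.6 5 8.4;1.2 4.2 5 9.8;1.4 4.8 5 11.2;1.6 5.4 5 12.6"}}

```text
clock: 14.45
tcp_pos: [0.5589, -0.2189, 0.1937]
ee_rot: [0.0, 0.996, -0.086, -0.0]
force: [-0.1, 0.3, -2.7]
gripper_width: 0.0499
grip_force: 24.9
```

Emit:
{"name": "send_rows", "arguments": {"steps": "0.1 0.6 0 1.4;0.2 1.2 0 2.8;0.3 1.8 0 4.2;0.4 2.4 0 5.6;0.4 2.4 0 6;0.4 2.4 0 6"}}

```text
clock: 15.05
tcp_pos: [0.5708, -0.1473, 0.1937]
ee_rot: [-0.0, 0.975, 0.224, -0.0]
force: [-0.6, 0.5, -2.2]
gripper_width: 0.0495
grip_force: 24.9
```

```bash
python3 - <<'E'
from h import *
go(.579,.029,.19,30)
d=grab('side');cv2.imwrite('pics/p3.png',cv2.resize(d['frame'][30:240,130:410],(700,525))[...,::-1])
E
```

```text
t 15.05 p [ 0.5708 -0.1473  0.1937] yaw -64.15 w 0.0495 q [ 0.22  0.47 -0.1   1.94  0.06  0.74 -1.03] F [-0.6  0.5 -2.2]
units [ 0.27  5.88 -0.12] spin 15.69 (alt -44.31 )
```

View pics/p3.png

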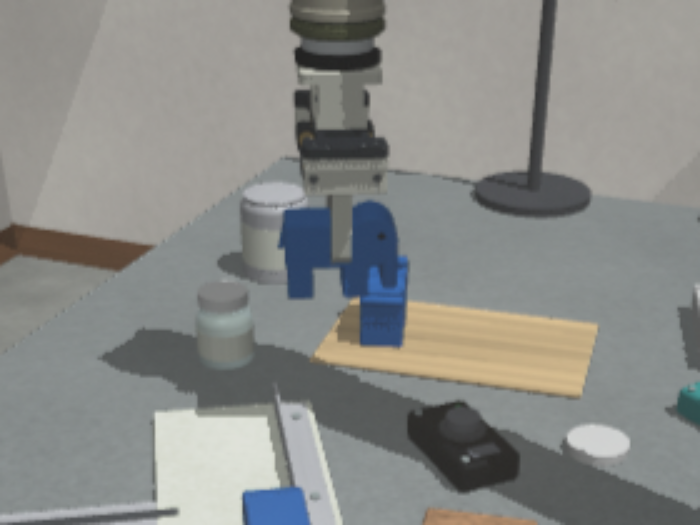

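The elephant is held at (340,250) with its trunk to the right, towards -x. Its heading is as worked out, so I'll carry on to the middle slot.

Emit:
{"name": "send_rows", "arguments": {"steps": "0 0.6 0 1.4;0 1.2 0 2.8;0.1 1.8 0 4.2;0.1 2.4 0 5.6;0.1 3 0 7;0.2 3.6 0 8.4;0.2 4.2 0 9.8;0.3 4.8 0 11.2;0.3 5.4 0 12.6;0.3 5.9 0 14;0.3 5.9 0 15.4;0.27 5.88 0 15.69"}}

```text
clock: 16.3
tcp_pos: [0.5791, 0.0283, 0.1934]
ee_rot: [-0.0, 0.5, 0.866, -0.0]
force: [-0.8, -0.8, -2.2]
gripper_width: 0.0502
grip_force: 24.9
```

Emit:
{"name": "send_rows", "arguments": {"steps": "0 0 -1.2 0;0 0 -2.6 0;0 0 -3.8 0;0 0 -4.5 0;0 0 -4.65 0;0 0 -4.65 0;0 0 -4.65 0"}}

```text
clock: 17.0
tcp_pos: [0.58, 0.0285, 0.0553]
ee_rot: [0.001, 0.501, 0.865, 0.0]
force: [0.0, 0.7, -1.9]
gripper_width: 0.0498
grip_force: 24.9
```

```bash
python3 - <<'E'
from h import *
go(.5748,.0266,.0535,30)
E
```

```text
t 17.0 p [0.58   0.0285 0.0553] yaw 29.81 w 0.0498 q [ 0.13  0.68 -0.42  2.04  0.54  0.52 -0.16] F [ 0.   0.7 -1.9]
units [-0.17 -0.06 -0.06] spin 0.03 (alt -59.97 )
```

Emit:
{"name": "send_rows", "arguments": {"steps": "-0.08 -0.04 0 0;-0.14 -0.08 0 0;-0.17 -0.1 0 0;-0.2 -0.12 0 0;-0.2 -0.12 0 0"}}

```text
clock: 17.5
tcp_pos: [0.5755, 0.0263, 0.0554]
ee_rot: [0.002, 0.5, 0.866, 0.002]
force: [4.6, 2.9, 1.3]
gripper_width: 0.0503
grip_force: 24.8
```

Emit:
{"name": "send_rows", "arguments": {"steps": "0 0 -0.07 0;0.02 0.01 -0.12 0;0.02 0.01 -0.17 0;0.02 0.01 -0.17 0"}}

```text
clock: 17.9
tcp_pos: [0.5758, 0.0262, 0.0507]
ee_rot: [0.002, 0.501, 0.866, 0.001]
force: [3.2, 1.8, 11.3]
gripper_width: 0.0499
grip_force: 24.9
```

```bash
python3 - <<'E'
from h import *
p,a=st();print(p@[.866,.5,0])
E
```

```text
t 17.9 p [0.5758 0.0262 0.0507] yaw 29.92 w 0.0499 q [ 0.13  0.69 -0.41  2.05  0.55  0.5  -0.16] F [ 3.2  1.8 11.3]
0.5116936097393678
```

Emit:
{"name": "send_rows", "arguments": {"steps": "0 0 0 0;0 0 0 0;0 0 0 0", "claw": 0.5}}

```text
clock: 18.2
tcp_pos: [0.573, 0.0248, 0.0488]
ee_rot: [-0.0, 0.501, 0.866, -0.001]
force: [-0.2, -0.1, 0.1]
gripper_width: 0.068
grip_force: 0.0
```

Emit:
{"name": "send_rows", "arguments": {"steps": "0 0 1.2 0;0 0 2.6 0;0 0 4 0;0 -1.4 4.7 -0.6;0 -2.8 4.7 -1.2;0.1 -4.2 4.7 -1.8;0.2 -5.6 4.7 -2.4;0.4 -7 4.7 -2.4;0.5 -8.4 4.7 -2.4;0.6 -9.8 4.7 -2.4;0.7 -11.2 4.7 -2.4;0.76 -12.6 4.7 -2.4"}}

```text
clock: 19.4
tcp_pos: [0.5958, -0.3543, 0.1895]
ee_rot: [-0.001, 0.605, 0.796, -0.0]
force: [0.3, -0.7, -0.0]
gripper_width: 0.0697
grip_force: 0.0
```

Emit:
{"name": "send_rows", "arguments": {"steps": "0 -0.5 -0.7 0;0 -0.5 -1.7 0;0 -0.5 -1.7 0;0 -0.5 -1.7 0"}}

```text
clock: 19.8
tcp_pos: [0.5962, -0.3662, 0.1384]
ee_rot: [-0.001, 0.605, 0.796, 0.0]
force: [0.3, 0.2, 0.4]
gripper_width: 0.0696
grip_force: 0.0
```

```bash
python3 - <<'E'
from h import *
go(.5985,-.3675,.0435,15.7)
E
```

```text
t 19.8 p [ 0.5962 -0.3662  0.1384] yaw 15.58 w 0.0696 q [ 0.75  0.69 -0.45  1.71  0.38  0.84  0.4 ] F [0.3 0.2 0.4]
units [ 0.08 -0.04 -3.16] spin 0.02 (alt -59.98 )
```

Emit:
{"name": "send_rows", "arguments": {"steps": "0.08 -0.04 -1.2 0;0.08 -0.04 -2.4 0;0.08 -0.04 -2.9 0;0.08 -0.04 -3.16 0;0.08 -0.04 -3.16 0"}}

```text
clock: 20.3
tcp_pos: [0.5995, -0.3684, 0.0447]
ee_rot: [0.0, 0.605, 0.796, 0.0]
force: [-0.7, 0.6, 0.8]
gripper_width: 0.0698
grip_force: 0.0
```

Emit:
{"name": "send_rows", "arguments": {"steps": "0 0 0 0;0 0 0 0;0 0 0 0;0 0 0 0", "claw": -1}}

```text
clock: 20.7
tcp_pos: [0.6001, -0.3691, 0.0457]
ee_rot: [0.001, 0.605, 0.796, 0.0]
force: [0.7, 0.2, 6.7]
gripper_width: 0.0498
grip_force: 25.0
```

Emit:
{"name": "send_rows", "arguments": {"steps": "0 0 1.2 0;0 0 2.6 0;0 0 4 -1.2;0 0.6 5 -2.6;0 1.2 5 -4;0 1.8 5 -5.4;0 2.4 5 -6.8;0 3 5 -8.2;0 3.6 5 -9.6;0 4.2 5 -11;0 4.8 5 -12;0 5.4 5 -12"}}

```text
clock: 21.9
tcp_pos: [0.5986, -0.2057, 0.1942]
ee_rot: [-0.0, 0.958, 0.288, -0.0]
force: [0.1, 0.2, -2.0]
gripper_width: 0.0498
grip_force: 25.0
```

```bash
python3 - <<'E'
from h import *
go(.6375,-.0735,.193,30)
d=grab('side');cv2.imwrite('pics/p4.png',cv2.resize(d['frame'][30:240,130:410],(700,525))[...,::-1])
E
```

```text
t 21.9 p [ 0.5986 -0.2057  0.1942] yaw -56.56 w 0.0498 q [ 0.33  0.52 -0.14  1.84  0.09  0.79 -0.84] F [ 0.1  0.2 -2. ]
units [ 1.3   4.41 -0.04] spin 14.43 (alt -45.57 )
```

View pics/p4.png

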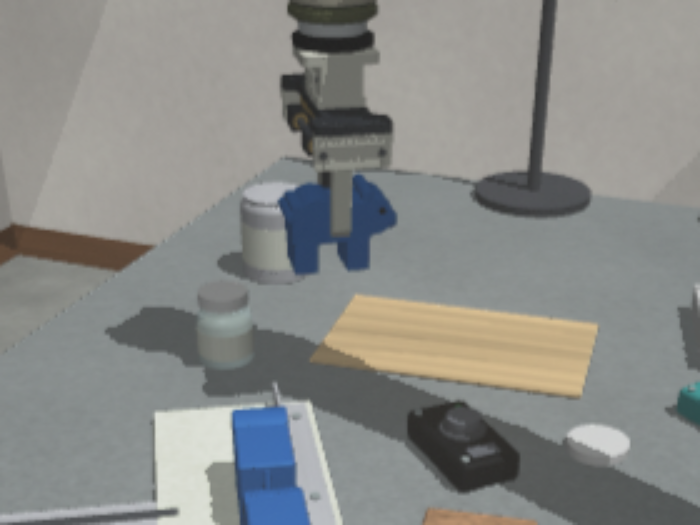

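The bear is held at (340,225) with its head to the right (towards -x), as worked out. I'll put it in the right slot.

Emit:
{"name": "send_rows", "arguments": {"steps": "0.1 0.4 0 1.4;0.2 0.8 0 2.8;0.4 1.2 0 4.2;0.6 1.6 0 5.6;0.8 2 0 7;1 2.5 0 8.4;1.2 3 0 9.8;1.37 3.5 0 11.2;1.37 4 0 12.6;1.37 4.29 0 14;1.37 4.29 0 14.43;1.37 4.29 0 14.43"}}

```text
clock: 23.15
tcp_pos: [0.6399, -0.0783, 0.1941]
ee_rot: [-0.0, 0.498, 0.867, -0.0]
force: [-0.2, -0.7, -2.0]
gripper_width: 0.0494
grip_force: 25.0
```

Emit:
{"name": "send_rows", "arguments": {"steps": "0 0 -1.2 0;0 0 -2.6 0;0 0 -3.8 0;0 0 -4.5 0;0 0 -4.6 0;0 0 -4.6 0;0 0 -4.6 0"}}

```text
clock: 23.85
tcp_pos: [0.641, -0.0782, 0.0577]
ee_rot: [0.001, 0.499, 0.866, 0.0]
force: [-0.4, -0.1, -3.4]
gripper_width: 0.0496
grip_force: 25.0
```

```bash
python3 - <<'E'
from h import *
go(.6353,-.0794,.0535,30);p,a=st();print(p@[.866,.5,0])
E
```

```text
t 23.85 p [ 0.641  -0.0782  0.0577] yaw 30.08 w 0.0496 q [ 0.32  0.74 -0.45  1.89  0.52  0.63  0.07] F [-0.4 -0.1 -3.4]
units [-0.19 -0.04 -0.14] spin -0.01 (alt 59.99 )
t 23.85 p [ 0.641  -0.0782  0.0577] yaw 30.08 w 0.0496 q [ 0.32  0.74 -0.45  1.89  0.52  0.63  0.07] F [-0.4 -0.1 -3.4]
0.516044181236852
```

Emit:
{"name": "send_rows", "arguments": {"steps": "-0.08 -0.04 0 0;-0.14 -0.08 0 0;-0.17 -0.1 0 0;-0.19 -0.11 0 0;-0.19 -0.11 0 0"}}

```text
clock: 24.35
tcp_pos: [0.6363, -0.0808, 0.0574]
ee_rot: [0.002, 0.499, 0.866, 0.001]
force: [3.7, 1.8, 0.4]
gripper_width: 0.0499
grip_force: 25.0
```

Emit:
{"name": "send_rows", "arguments": {"steps": "0 0 -0.1 0;0.02 0.01 -0.17 0;0.02 0.01 -0.22 0;0.02 0.01 -0.22 0"}}

```text
clock: 24.75
tcp_pos: [0.6363, -0.0806, 0.0516]
ee_rot: [0.001, 0.499, 0.867, 0.001]
force: [0.6, 1.9, 16.6]
gripper_width: 0.0496
grip_force: 25.0
```

Emit:
{"name": "send_rows", "arguments": {"steps": "0 0 0 0;0 0 0 0;0 0 0 0", "claw": 0.5}}

```text
clock: 25.05
tcp_pos: [0.6341, -0.0816, 0.0492]
ee_rot: [-0.001, 0.499, 0.866, -0.001]
force: [1.7, 0.7, -0.1]
gripper_width: 0.0678
grip_force: 0.0
```

Emit:
{"name": "send_rows", "arguments": {"steps": "0 0 1.2 0;0 0 2.6 0;0 0 4 0;-1 -0.2 4.7 0;-2.4 -0.6 4.7 0;-3.8 -1 4.7 0;-5.2 -1.4 4.7 0;-6.6 -1.8 4.7 0;-6.7 -1.8 4.7 0;-6.7 -1.8 4.7 0;-6.7 -1.8 4.7 0", "claw": -1}}

```text
clock: 26.15
tcp_pos: [0.4352, -0.135, 0.1909]
ee_rot: [0.0, 0.499, 0.866, 0.0]
force: [0.1, -0.6, 0.0]
gripper_width: 0.0005
grip_force: 0.0
```

```bash
cat >> h.py <<'E'
def rows():
    # blue animals, stop frame, from the top view's depth
    d=grab('top');P=cloud(d);h=cv2.cvtColor(d['frame'],cv2.COLOR_RGB2HSV)
    m=((h[...,0]>105)&(h[...,0]<125)&(h[...,1]>150)&(P[...,2]>.03)&(P[...,2]<.12)).astype(np.uint8)
    k,l,s,c=cv2.connectedComponentsWithStats(cv2.erode(m,np.ones((2,2))))
    for i in range(1,k):
        if s[i,4]>100:
            Q=P[l==i];Q=Q[Q[:,2]>.06][:,:2]
            dd=Q@[.866,.5]-.486;tt=Q@[-.5,.866]+.2644
            r=cv2.minAreaRect(np.c_[Q].astype(np.float32)*1000)
            print('px',c[i].round(),s[i,4],'xs',np.percentile(dd,[2,98]).round(3),'ys',np.percentile(tt,[1,99]).round(3),'rect',np.round(r[0]),np.round(r[1]),round(r[2],1))
E
python3 - <<'E'
from h import *
go(.435,-.1315,.06,30);rows()
d=load('top');s=grab('side')
c=np.hstack([cv2.resize(d['frame'][95:265,150:350],(400,340)),cv2.resize(s['frame'][130:310,180:360],(340,340))])
cv2.imwrite('pics/p5.png',c[...,::-1])
E
```

```text
t 26.15 p [ 0.4352 -0.135   0.1909] yaw 30.09 w 0.0005 q [ 0.64  0.38 -0.61  2.2   0.35  0.66  0.31] F [ 0.1 -0.6  0. ]
units [-0.01  0.12 -4.36] spin -0.02 (alt 59.98 )
px [297. 147.] 757 xs [0.001 0.043] ys [-0.175 -0.076] rect [635. -84.] [ 45. 103.] 29.8
px [251. 171.] 706 xs [0.002 0.043] ys [-0.046  0.046] rect [573.  25.] [44. 96.] 29.0
px [210. 194.] 590 xs [0.001 0.042] ys [0.069 0.146] rect [518. 119.] [44. 82.] 29.5
```

View pics/p5.png

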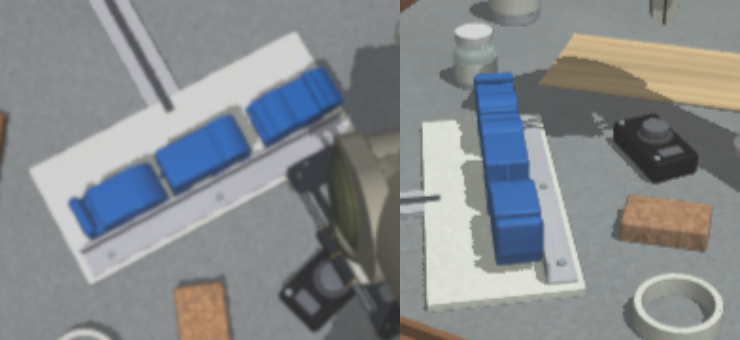

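All three stand flat along the stop, with xs from about 0.001 to 0.043 and yaw from 29 to 30 degrees. Now the button.

Emit:
{"name": "send_rows", "arguments": {"steps": "0 0.1 -1.5 0;0 0.1 -3 0;0 0.1 -4 0;0 0.1 -4.4 0;0 0.1 -4.4 0;0 0.1 -4.4 0"}}

```text
clock: 26.85
tcp_pos: [0.4347, -0.1315, 0.0586]
ee_rot: [-0.0, 0.499, 0.867, 0.0]
force: [-0.2, 0.5, 0.1]
gripper_width: 0.0007
grip_force: 0.0
```

Emit:
{"name": "send_rows", "arguments": {"steps": "0 0 -0.1 0;0 0 -0.2 0;0 0 -0.25 0;0 0 -0.3 0;0 0 -0.33 0;0 0 -0.33 0;0 0 -0.33 0"}}

```text
clock: 27.55
tcp_pos: [0.4342, -0.1323, 0.0489]
ee_rot: [0.0, 0.499, 0.866, -0.0]
force: [1.1, -2.9, 0.6]
gripper_width: 0.0002
grip_force: 0.7
```

Emit:
{"name": "send_rows", "arguments": {"steps": "0 0 -0.03 0;0 0 -0.07 0;0 0 -0.07 0;0 0 -0.07 0"}}

```text
clock: 27.95
tcp_pos: [0.4341, -0.1322, 0.0467]
ee_rot: [0.0, 0.499, 0.866, -0.0]
force: [0.1, -1.5, 2.1]
gripper_width: 0.0006
grip_force: 1.1
```

Emit:
{"name": "send_rows", "arguments": {"steps": "0 0 -0.03 0;0 0 -0.06 0;0 0 -0.06 0;0 0 -0.06 0"}}

```text
clock: 28.35
tcp_pos: [0.4341, -0.1322, 0.0451]
ee_rot: [0.0, 0.499, 0.866, -0.0]
force: [-0.3, -2.4, 8.0]
gripper_width: 0.0005
grip_force: 4.4
```

Emit:
{"name": "send_rows", "arguments": {"steps": "0 0 0.01 0;0 0 0.01 0;0 0 0.01 0;0 0 0.01 0;0 0 0.01 0;0 0 0.01 0"}}

```text
clock: 28.95
tcp_pos: [0.4342, -0.1322, 0.0453]
ee_rot: [0.0, 0.499, 0.866, -0.0]
force: [1.0, -2.3, 6.0]
gripper_width: 0.0008
grip_force: 2.8
```

Emit:
{"name": "send_rows", "arguments": {"steps": "0 0 0 0;0 0 0 0;0 0 0 0;0 0 0 0;0 0 0 0;0 0 0 0;0 0 0 0"}}

```text
clock: 29.65
tcp_pos: [0.4341, -0.1322, 0.0453]
ee_rot: [0.0, 0.499, 0.866, -0.0]
force: [1.2, -2.8, 4.7]
gripper_width: 0.0003
grip_force: 2.8
```

Emit:
{"name": "send_rows", "arguments": {"steps": "0 0 -0.05 0;0 0 -0.1 0;0 0 -0.13 0;0 0 -0.16 0;0 0 -0.18 0;0 0 -0.18 0;0 0 -0.18 0;0 0 -0.18 0"}}

```text
clock: 30.45
tcp_pos: [0.4342, -0.1322, 0.0408]
ee_rot: [0.001, 0.499, 0.866, -0.0]
force: [-2.2, -1.3, 25.1]
gripper_width: 0.0004
grip_force: 12.6
```

Emit:
{"name": "send_rows", "arguments": {"steps": "0 0 1 0;0 0 2.6 0;0 0 4 0;0 0 5 0;0.4 1.2 5 0;0.8 2.6 5 0;1.2 4 5 0;1.7 5.4 5 0;2.2 6.8 5 0;2.7 8.1 5 0;2.7 8.7 5 0;2.7 8.7 5 0", "claw": 0.5}}

```text
clock: 31.65
tcp_pos: [0.5144, 0.1325, 0.1894]
ee_rot: [-0.001, 0.497, 0.868, 0.001]
force: [-0.1, 0.4, 0.0]
gripper_width: 0.0697
grip_force: 0.0
```

```bash
python3 - <<'E'
from h import *
go(.5156,.1285,.0495,30)
P=cloud(grab('side'));Q=P.reshape(-1,3);h=cv2.cvtColor(load('side')['frame'],cv2.COLOR_RGB2HSV).reshape(-1,3)
m=(h[:,0]>105)&(h[:,0]<125)&(h[:,1]>150)&(Q[:,2]>.05)&(Q[:,2]<.12);dd=Q[m][:,:2]@[.866,.5]-.486;tt=Q[m][:,:2]@[-.5,.866]+.2644
for a in np.arange(-.18,.18,.02):
    k=abs(tt-a)<.01
    if k.sum()>5:print(round(a,2),np.percentile(dd[k],[3,97]).round(3),end=' ')
rows()
E
```

```text
t 31.65 p [0.5144 0.1325 0.1894] yaw 30.39 w 0.0697 q [ 0.09  0.47 -0.63  2.04  0.4   0.75 -0.25] F [-0.1  0.4  0. ]
units [ 0.04 -0.13 -4.66] spin -0.06 (alt 59.94 )
-0.14 [0.004 0.038] -0.12 [0.003 0.046] -0.1 [0.002 0.048] -0.08 [0.003 0.047] -0.04 [0.003 0.047] -0.02 [0.004 0.048] -0.0 [0.004 0.048] 0.02 [0.003 0.006] 0.04 [0.005 0.01 ] 0.08 [0.004 0.046] 0.1 [0.003 0.046] 0.12 [0.004 0.047] 0.14 [0.004 0.046] 0.16 [0.004 0.045] px [311. 139.] 149 xs [0.002 0.041] ys [-0.175 -0.15 ] rect [ 653. -115.] [41. 26.] 28.6
px [294. 148.] 480 xs [0.    0.043] ys [-0.146 -0.08 ] rect [628. -71.] [45. 72.] 29.6
```

The row stayed in place through the shutter press. Next I'll flip the whale directly, with a -180° spin.

Emit:
{"name": "send_rows", "arguments": {"steps": "0.04 -0.05 -1.2 0;0.04 -0.05 -2.6 0;0.04 -0.05 -3.9 0;0.04 -0.05 -4.5 0;0.04 -0.05 -4.66 0;0.04 -0.05 -4.66 0"}}

```text
clock: 32.35
tcp_pos: [0.5158, 0.1262, 0.0497]
ee_rot: [-0.0, 0.5, 0.866, -0.001]
force: [0.5, -0.1, 0.3]
gripper_width: 0.07
grip_force: 0.0
```

Emit:
{"name": "send_rows", "arguments": {"steps": "0 0 0 0;0 0 0 0;0 0 0 0;0 0 0 0", "claw": -1}}

```text
clock: 32.75
tcp_pos: [0.5167, 0.1272, 0.051]
ee_rot: [0.001, 0.5, 0.866, 0.0]
force: [-0.5, -2.0, 7.8]
gripper_width: 0.0499
grip_force: 25.0
```

Emit:
{"name": "send_rows", "arguments": {"steps": "0.15 0.09 1.2 0;0.15 0.09 2.6 0;0.15 0.09 4 0;0.15 0.09 4.7 -1.4;0.15 0.09 4.7 -2.8;0.15 0.09 4.7 -4.2;0.15 0.09 4.7 -5.6;0.15 0.09 4.7 -7;0.15 0.09 4.7 -8.4;0.15 0.09 4.7 -9.8;0.15 0.09 4.7 -11.2;0.15 0.09 4.7 -12.6"}}

```text
clock: 33.95
tcp_pos: [0.5204, 0.13, 0.1912]
ee_rot: [-0.0, 0.927, 0.376, 0.0]
force: [0.3, 0.1, -1.5]
gripper_width: 0.05
grip_force: 25.0
```

Emit:
{"name": "send_rows", "arguments": {"steps": "0 0 0 -1.4;0 0 0 -2.8;0 0 0 -4.2;0 0 0 -5.6;0 0 0 -7;0 0 0 -8.4;0 0 0 -9.8;0 0 0 -11.2;0 0 0 -12.6;0 0 0 -14;0 0 0 -15.4;0 0 0 -16.8"}}

```text
clock: 35.15
tcp_pos: [0.5203, 0.1298, 0.1912]
ee_rot: [-0.001, 0.88, -0.475, -0.001]
force: [-0.3, -0.2, -3.2]
gripper_width: 0.05
grip_force: 25.0
```

```bash
python3 - <<'E'
from h import *
go(.520,.131,.0535,-150)
E
```

```text
t 35.15 p [0.5203 0.1298 0.1912] yaw -146.67 w 0.05 q [-0.64  0.43  0.4   2.08 -0.27  0.68 -2.62] F [-0.3 -0.2 -3.2]
units [-0.01  0.04 -4.59] spin -0.56 (alt 59.44 )
```

Emit:
{"name": "send_rows", "arguments": {"steps": "0.4 0.25 0 0.6;0.87 0.5 -0.8 1;0.87 0.5 -2.2 1;0.87 0.5 -3.6 1;0.87 0.5 -4.4 1;0.87 0.5 -4.6 1;0.87 0.5 -4.68 1;0.87 0.5 -4.7 1"}}

```text
clock: 35.95
tcp_pos: [0.5467, 0.145, 0.051]
ee_rot: [-0.0, 0.905, -0.425, -0.0]
force: [-0.0, 0.4, -1.7]
gripper_width: 0.0496
grip_force: 25.0
```

Emit:
{"name": "send_rows", "arguments": {"steps": "0 0 0 0;0 0 0 0;0 0 0 0", "claw": 0.5}}

```text
clock: 36.25
tcp_pos: [0.5473, 0.1453, 0.0507]
ee_rot: [-0.0, 0.905, -0.425, 0.0]
force: [-0.4, 0.1, -0.1]
gripper_width: 0.0678
grip_force: 0.0
```

Emit:
{"name": "send_rows", "arguments": {"steps": "0 0 1 0;0 0 2.2 0;0 0 2.4 1.4;0 0 2.4 2.8;0 0 2.4 4.2;0 0 2.4 5.6;0 0 2.4 7;0 0 2.4 8.4;0 0 2.4 9.8;0 0 2.4 11.2;0 0 2.4 12.6;0 0 2.4 14"}}

```text
clock: 37.45
tcp_pos: [0.547, 0.1451, 0.1223]
ee_rot: [0.0, 0.956, 0.293, 0.0]
force: [-0.3, -0.1, 0.3]
gripper_width: 0.0697
grip_force: 0.0
```

Emit:
{"name": "send_rows", "arguments": {"steps": "0 0 0 1.4;0 0 0 2.8;0 0 0 4.2;0 0 0 5.6;0 0 0 7;0 0 0 8.4;0 0 0 9.8;0 0 0 11.2;0 0 0 12.6;0 0 0 14;0 0 0 15.4;0 0 0 16"}}

```text
clock: 38.65
tcp_pos: [0.547, 0.1448, 0.1222]
ee_rot: [0.0, 0.423, 0.906, -0.0]
force: [-0.3, -0.3, 0.9]
gripper_width: 0.0694
grip_force: 0.0
```

```bash
python3 - <<'E'
from h import *
go(.546,.145,.051,39.6)
E
```

```text
t 38.65 p [0.547  0.1448 0.1222] yaw 39.98 w 0.0694 q [ 0.05  0.6  -0.59  2.03  0.54  0.67 -0.2 ] F [-0.3 -0.3  0.9]
units [-0.03  0.01 -2.37] spin -0.06 (alt 59.94 )
```

Emit:
{"name": "send_rows", "arguments": {"steps": "0 0 -1.2 0;0 0 -2.2 0;0 0 -2.37 0;0 0 -2.37 0"}}

```text
clock: 39.05
tcp_pos: [0.5464, 0.1451, 0.0506]
ee_rot: [-0.0, 0.425, 0.905, -0.001]
force: [0.2, 1.3, 0.7]
gripper_width: 0.07
grip_force: 0.0
```

Emit:
{"name": "send_rows", "arguments": {"steps": "0 0 0 0;0 0 0 0;0 0 0 0;0 0 0 0", "claw": -1}}

```text
clock: 39.45
tcp_pos: [0.5474, 0.1451, 0.052]
ee_rot: [0.001, 0.425, 0.905, 0.0]
force: [-1.3, -0.5, 6.6]
gripper_width: 0.0498
grip_force: 25.0
```

Emit:
{"name": "send_rows", "arguments": {"steps": "0 0 0.2 0;0 0 0.2 -0.8;-0.2 -0.1 0.2 -1.66;-0.5 -0.3 0.2 -1.66;-0.8 -0.46 0.2 -1.66;-0.87 -0.5 0.2 -1.66;-0.87 -0.5 0.2 -1.66"}}

```text
clock: 40.15
tcp_pos: [0.5203, 0.1297, 0.057]
ee_rot: [-0.0, 0.502, 0.865, -0.0]
force: [0.2, -0.1, -2.3]
gripper_width: 0.0498
grip_force: 25.0
```

```bash
python3 - <<'E'
from h import *
p,a=st();print(p@[.866,.5,0])
E
```

```text
t 40.15 p [0.5203 0.1297 0.057 ] yaw 29.8 w 0.0498 q [-0.05  0.65 -0.44  2.14  0.61  0.47 -0.44] F [ 0.2 -0.1 -2.3]
0.5154273478420859
```

Next: push it in, lower it, release, then move to the elephant at (.5755,.0262).

Emit:
{"name": "send_rows", "arguments": {"steps": "-0.08 -0.04 0 0;-0.14 -0.08 0 0;-0.18 -0.1 0 0;-0.18 -0.1 0 0"}}

```text
clock: 40.55
tcp_pos: [0.5161, 0.1276, 0.057]
ee_rot: [0.0, 0.502, 0.865, 0.001]
force: [2.2, 0.7, -3.5]
gripper_width: 0.0498
grip_force: 25.0
```

Emit:
{"name": "send_rows", "arguments": {"steps": "0 0 -0.1 0;0.02 0.01 -0.16 0;0.02 0.01 -0.18 0;0.02 0.01 -0.18 0"}}

```text
clock: 40.95
tcp_pos: [0.5161, 0.1276, 0.0519]
ee_rot: [0.0, 0.502, 0.865, 0.0]
force: [1.1, 0.4, 7.2]
gripper_width: 0.0501
grip_force: 25.0
```

Emit:
{"name": "send_rows", "arguments": {"steps": "0 0 0 0;0 0 0 0;0 0 0 0", "claw": 0.5}}

```text
clock: 41.25
tcp_pos: [0.5155, 0.1271, 0.0513]
ee_rot: [-0.0, 0.502, 0.865, -0.0]
force: [-0.1, -0.5, -0.2]
gripper_width: 0.0677
grip_force: 0.0
```

Emit:
{"name": "send_rows", "arguments": {"steps": "0 0 1 0;0 0 2.2 0;0 0 2.6 0;0.8 -1 2.6 0;1.6 -2.3 2.6 0;1.98 -3.4 2.6 0;1.98 -3.4 2.6 0;1.98 -3.4 2.6 0"}}

```text
clock: 42.05
tcp_pos: [0.5749, 0.0246, 0.1288]
ee_rot: [-0.0, 0.503, 0.864, -0.0]
force: [-0.1, 0.6, 0.6]
gripper_width: 0.07
grip_force: 0.0
```

```bash
python3 - <<'E'
from h import *
go(.5755,.0262,.0507,30)
E
```

```text
t 42.05 p [0.5749 0.0246 0.1288] yaw 29.62 w 0.07 q [ 0.24  0.6  -0.57  2.    0.5   0.68 -0.12] F [-0.1  0.6  0.6]
units [ 0.02  0.05 -2.6 ] spin 0.06 (alt -59.94 )
```

Emit:
{"name": "send_rows", "arguments": {"steps": "0 0.03 -1.2 0.06;0 0.03 -2.2 0.06;0 0.03 -2.6 0.06;0 0.03 -2.6 0.06"}}

```text
clock: 42.45
tcp_pos: [0.574, 0.0277, 0.0502]
ee_rot: [-0.001, 0.498, 0.867, -0.001]
force: [-0.5, -0.4, 0.5]
gripper_width: 0.0696
grip_force: 0.0
```

Emit:
{"name": "send_rows", "arguments": {"steps": "0 0 0 0;0 0 0 0;0 0 0 0;0 0 0 0", "claw": -1}}

```text
clock: 42.85
tcp_pos: [0.5759, 0.0263, 0.0527]
ee_rot: [0.001, 0.499, 0.866, 0.0]
force: [-0.8, 1.0, 6.9]
gripper_width: 0.0499
grip_force: 24.9
```

Emit:
{"name": "send_rows", "arguments": {"steps": "0.15 0.09 1.2 0;0.15 0.09 2.6 0;0.15 0.09 4 0;0.15 0.09 4.7 -1.4;0.15 0.09 4.7 -2.8;0.15 0.09 4.7 -4.2;0.15 0.09 4.7 -5.6;0.15 0.09 4.7 -7;0.15 0.09 4.7 -8.4;0.15 0.09 4.7 -9.8;0.15 0.09 4.7 -11.2;0.15 0.09 4.7 -12.6"}}

```text
clock: 44.05
tcp_pos: [0.5795, 0.0288, 0.1927]
ee_rot: [-0.0, 0.927, 0.376, -0.0]
force: [0.6, 0.4, -2.2]
gripper_width: 0.0497
grip_force: 24.9
```

Emit:
{"name": "send_rows", "arguments": {"steps": "0 0 0 -1.4;0 0 0 -2.8;0 0 0 -4.2;0 0 0 -5.6;0 0 0 -7;0 0 0 -8.4;0 0 0 -9.8;0 0 0 -11.2;0 0 0 -12.6;0 0 0 -14;0 0 0 -15.4;0 0 0 -16.8"}}

```text
clock: 45.25
tcp_pos: [0.5795, 0.029, 0.1926]
ee_rot: [-0.0, 0.88, -0.475, -0.0]
force: [-0.7, 0.3, -2.5]
gripper_width: 0.0499
grip_force: 24.9
```

```bash
python3 - <<'E'
from h import *
go(.5797,.029,.0555,-150)
E
```

```text
t 45.25 p [0.5795 0.029  0.1926] yaw -146.66 w 0.0499 q [-0.31  0.47  0.24  1.97 -0.16  0.72 -2.54] F [-0.7  0.3 -2.5]
units [ 0.01 -0.   -4.57] spin -0.56 (alt 59.44 )
```

Emit:
{"name": "send_rows", "arguments": {"steps": "0 0 -1 -0.3;0 0 -2 -0.56;0 0 -2.5 -0.56;0 0 -2.5 -0.56"}}

```text
clock: 45.65
tcp_pos: [0.5783, 0.0291, 0.1157]
ee_rot: [0.001, 0.868, -0.497, -0.002]
force: [-0.6, 0.1, -2.1]
gripper_width: 0.0502
grip_force: 24.9
```

```bash
python3 - <<'E'
from h import *
go(.5797,.029,.0555,-150)
E
```

```text
t 45.65 p [0.5783 0.0291 0.1157] yaw -149.65 w 0.0502 q [-0.29  0.57  0.21  2.03 -0.22  0.56 -2.54] F [-0.6  0.1 -2.1]
units [ 0.05 -0.   -2.01] spin -0.06 (alt 59.94 )
```

Emit:
{"name": "send_rows", "arguments": {"steps": "0.02 0 -1 0;0.02 0 -1.8 0;0.02 0 -1.95 -0.06;0.02 0 -1.95 -0.06"}}

```text
clock: 46.05
tcp_pos: [0.5804, 0.0288, 0.0594]
ee_rot: [0.0, 0.866, -0.5, -0.0]
force: [0.3, -0.6, -2.6]
gripper_width: 0.0498
grip_force: 24.9
```

Emit:
{"name": "send_rows", "arguments": {"steps": "-0.08 -0.04 0 0;-0.14 -0.08 0 0;-0.18 -0.1 0 0;-0.2 -0.12 0 0;-0.2 -0.12 0 0"}}

```text
clock: 46.55
tcp_pos: [0.5753, 0.0258, 0.0597]
ee_rot: [-0.001, 0.866, -0.5, 0.001]
force: [2.1, 1.8, -0.2]
gripper_width: 0.0496
grip_force: 24.9
```

```bash
python3 - <<'E'
from h import *
p,a=st();print(p@[.866,.5,0])
E
```

```text
t 46.55 p [0.5753 0.0258 0.0597] yaw -150.0 w 0.0496 q [-0.26  0.65  0.17  2.08 -0.25  0.43 -2.51] F [ 2.1  1.8 -0.2]
0.5111145427777471
```

Emit:
{"name": "send_rows", "arguments": {"steps": "0 0 -0.1 0;0 0 -0.18 0;0.02 0.01 -0.24 0;0.02 0.01 -0.24 0"}}

```text
clock: 46.95
tcp_pos: [0.5755, 0.0257, 0.0526]
ee_rot: [-0.0, 0.866, -0.5, 0.0]
force: [0.4, 2.6, 13.3]
gripper_width: 0.0499
grip_force: 24.9
```

Emit:
{"name": "send_rows", "arguments": {"steps": "0 0 0 0;0 0 0 0;0 0 0 0", "claw": 0.5}}

```text
clock: 47.25
tcp_pos: [0.5743, 0.0254, 0.0514]
ee_rot: [0.0, 0.866, -0.5, -0.001]
force: [-1.0, 1.0, -0.2]
gripper_width: 0.0678
grip_force: 0.0
```

Emit:
{"name": "send_rows", "arguments": {"steps": "0 0 1 0;0 0 2.2 0;0 0 2.6 0;0.8 -1 2.6 0;1.6 -2.3 2.6 0;2 -3.55 2.6 0;2 -3.55 2.6 0;2 -3.55 2.6 0"}}

```text
clock: 48.05
tcp_pos: [0.6343, -0.0818, 0.1289]
ee_rot: [0.0, 0.865, -0.501, -0.001]
force: [-0.5, 0.0, 0.6]
gripper_width: 0.0702
grip_force: 0.0
```

```bash
python3 - <<'E'
from h import *
go(.6358,-.0806,.051,-150);rows()
E
```

```text
t 48.05 p [ 0.6343 -0.0818  0.1289] yaw -150.16 w 0.0702 q [-0.11  0.61  0.22  1.89 -0.21  0.67 -2.38] F [-0.5  0.   0.6]
units [ 0.05  0.04 -2.6 ] spin 0.03 (alt -59.97 )
```

Emit:
{"name": "send_rows", "arguments": {"steps": "0.05 0.04 -1.2 0;0.05 0.04 -2.2 0;0.05 0.04 -2.58 0;0.05 0.04 -2.58 0"}}

```text
clock: 48.5
tcp_pos: [0.6352, -0.0781, 0.0509]
ee_rot: [0.001, 0.866, -0.5, -0.002]
force: [0.4, 0.4, 0.4]
gripper_width: 0.07
grip_force: 0.0
```

Emit:
{"name": "send_rows", "arguments": {"steps": "0 0 0 0;0 0 0 0;0 0 0 0;0 0 0 0", "claw": -1}}

```text
clock: 48.9
tcp_pos: [0.6369, -0.0798, 0.0537]
ee_rot: [-0.0, 0.866, -0.5, 0.001]
force: [-2.0, 1.1, 6.9]
gripper_width: 0.0497
grip_force: 25.0
```

Emit:
{"name": "send_rows", "arguments": {"steps": "0.15 0.09 1.2 0;0.15 0.09 2.6 0;0.15 0.09 4 0;0.15 0.09 4.7 1.4;0.15 0.09 4.7 2.8;0.15 0.09 4.7 4.2;0.15 0.09 4.7 5.6;0.15 0.09 4.7 7;0.15 0.09 4.7 8.4;0.15 0.09 4.7 9.8;0.15 0.09 4.7 11.2;0.15 0.09 4.7 12.6"}}

```text
clock: 50.1
tcp_pos: [0.6407, -0.077, 0.1936]
ee_rot: [0.0, 0.99, 0.138, -0.0]
force: [0.4, -0.5, -3.1]
gripper_width: 0.0501
grip_force: 25.0
```

Emit:
{"name": "send_rows", "arguments": {"steps": "0 0 0 1.4;0 0 0 2.8;0 0 0 4.2;0 0 0 5.6;0 0 0 7;0 0 0 8.4;0 0 0 9.8;0 0 0 11.2;0 0 0 12.6;0 0 0 14;0 0 0 15.4;0 0 0 16.8"}}

```text
clock: 51.3
tcp_pos: [0.6407, -0.0773, 0.1936]
ee_rot: [0.0, 0.525, 0.851, -0.0]
force: [-0.0, 0.2, -3.4]
gripper_width: 0.0501
grip_force: 25.0
```

Emit:
{"name": "send_rows", "arguments": {"steps": "0 0 -1.2 0.6;0 0 -2.6 0.6;0 0 -4 0.6;0 0 -4.4 0.6;0 0 -4.5 0.6;0 0 -4.5 0.6"}}

```text
clock: 51.9
tcp_pos: [0.6418, -0.0767, 0.0595]
ee_rot: [0.001, 0.5, 0.866, 0.0]
force: [-0.0, -0.3, -1.5]
gripper_width: 0.0495
grip_force: 25.0
```

```bash
python3 - <<'E'
from h import *
go(.6353,-.0806,.052,30);p,a=st();print(p@[.866,.5,0])
E
```

```text
t 51.9 p [ 0.6418 -0.0767  0.0595] yaw 29.98 w 0.0495 q [ 0.36  0.75 -0.52  1.88  0.58  0.66  0.01] F [-0.  -0.3 -1.5]
units [-0.22 -0.13 -0.25] spin 0.0 (alt -60.0 )
t 51.9 p [ 0.6418 -0.0767  0.0595] yaw 29.98 w 0.0495 q [ 0.36  0.75 -0.52  1.88  0.58  0.66  0.01] F [-0.  -0.3 -1.5]
0.5174211882311823
```

Emit:
{"name": "send_rows", "arguments": {"steps": "-0.08 -0.04 0 0;-0.14 -0.08 0 0;-0.19 -0.11 0 0;-0.22 -0.13 0 0;-0.22 -0.13 0 0"}}

```text
clock: 52.4
tcp_pos: [0.636, -0.0804, 0.0595]
ee_rot: [0.001, 0.5, 0.866, 0.001]
force: [4.8, 2.6, 1.0]
gripper_width: 0.0497
grip_force: 25.0
```

Emit:
{"name": "send_rows", "arguments": {"steps": "0 0 -0.1 0;0 0 -0.16 0;0.02 0.01 -0.21 0;0.02 0.01 -0.21 0"}}

```text
clock: 52.8
tcp_pos: [0.636, -0.08, 0.0537]
ee_rot: [0.001, 0.5, 0.866, 0.0]
force: [-0.3, 1.7, 14.0]
gripper_width: 0.0499
grip_force: 25.0
```

Emit:
{"name": "send_rows", "arguments": {"steps": "0 0 0 0;0 0 0 0;0 0 0 0", "claw": 0.5}}

```text
clock: 53.1
tcp_pos: [0.6342, -0.0809, 0.0516]
ee_rot: [-0.001, 0.5, 0.866, -0.001]
force: [0.4, -0.6, -1.0]
gripper_width: 0.0678
grip_force: 0.0
```

Emit:
{"name": "send_rows", "arguments": {"steps": "0 0 1.2 0;0 0 2.6 0;0 0 4 0;-1 -0.2 4.6 0;-2.4 -0.6 4.6 0;-3.8 -1 4.6 0;-5.2 -1.4 4.6 0;-6.6 -1.7 4.6 0;-6.68 -1.72 4.6 0;-6.68 -1.72 4.6 0;-6.68 -1.72 4.6 0", "claw": -1}}

```text
clock: 54.2
tcp_pos: [0.4358, -0.132, 0.1903]
ee_rot: [0.0, 0.5, 0.866, 0.0]
force: [1.0, -0.2, -1.1]
gripper_width: 0.0008
grip_force: 0.0
```

```bash
python3 - <<'E'
from h import *
go(.435,-.1315,.0585,30);rows()
d=load('top');s=grab('side')
c=np.hstack([cv2.resize(d['frame'][95:265,150:350],(400,340)),cv2.resize(s['frame'][130:310,180:360],(340,340))])
cv2.imwrite('pics/p6.png',c[...,::-1])
E
```

```text
t 54.2 p [ 0.4358 -0.132   0.1903] yaw 29.97 w 0.0008 q [ 0.7   0.39 -0.69  2.2   0.4   0.67  0.25] F [ 1.  -0.2 -1.1]
units [-0.03  0.02 -4.39] spin 0.0 (alt -60.0 )
px [295. 148.] 790 xs [0.001 0.043] ys [-0.17  -0.069] rect [633. -78.] [ 47. 105.] 29.4
px [251. 171.] 735 xs [0.002 0.043] ys [-0.048  0.047] rect [573.  25.] [45. 98.] 30.6
px [222. 188.] 104 xs [0.002 0.04 ] ys [0.072 0.086] rect [532.  93.] [41. 14.] 28.2
px [202. 198.] 597 xs [0.001 0.043] ys [0.093 0.168] rect [507. 138.] [44. 77.] 29.7
```

View pics/p6.png

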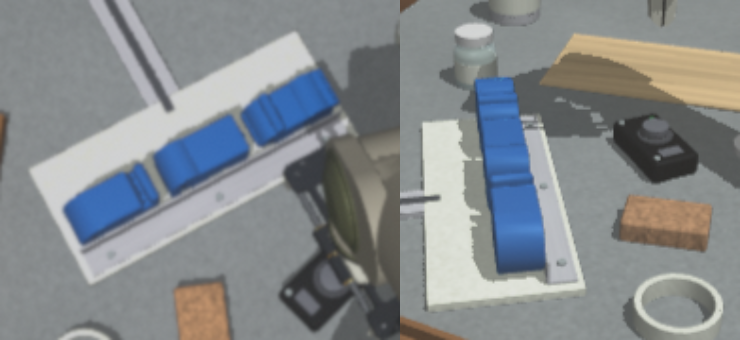

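The row is turned round and flat, with fins and humps reversed. I'll focus and release again.

Emit:
{"name": "send_rows", "arguments": {"steps": "-0.03 0 -1.5 0;-0.03 0 -3 0;-0.03 0 -4 0;-0.03 0 -4.39 0;-0.03 0 -4.39 0;-0.03 0 -4.39 0"}}

```text
clock: 54.9
tcp_pos: [0.4344, -0.1315, 0.0583]
ee_rot: [-0.0, 0.5, 0.866, 0.0]
force: [0.1, 0.5, 0.2]
gripper_width: 0.0006
grip_force: 0.0
```

Emit:
{"name": "send_rows", "arguments": {"steps": "0 0 -0.1 0;0 0 -0.2 0;0 0 -0.3 0;0 0 -0.36 0;0 0 -0.4 0;0 0 -0.42 0;0 0 -0.42 0;0 0 -0.42 0"}}

```text
clock: 55.7
tcp_pos: [0.434, -0.1322, 0.0459]
ee_rot: [0.0, 0.5, 0.866, 0.0]
force: [1.7, -1.3, 2.1]
gripper_width: 0.0007
grip_force: 1.2
```

Emit:
{"name": "send_rows", "arguments": {"steps": "0 0 -0.03 0;0 0 -0.03 0;0 0 -0.03 0;0 0 -0.03 0;0 0 -0.03 0;0 0 -0.03 0"}}

```text
clock: 56.3
tcp_pos: [0.434, -0.1322, 0.0452]
ee_rot: [0.0, 0.5, 0.866, 0.0]
force: [0.3, -1.5, 7.7]
gripper_width: 0.0005
grip_force: 4.1
```

Emit:
{"name": "send_rows", "arguments": {"steps": "0 0 0 0;0 0 0 0;0 0 0 0;0 0 0 0;0 0 0 0;0 0 0 0;0 0 0 0"}}

```text
clock: 57.0
tcp_pos: [0.434, -0.1322, 0.0452]
ee_rot: [0.0, 0.5, 0.866, 0.0]
force: [0.7, -1.3, 7.8]
gripper_width: 0.0001
grip_force: 4.1
```

Emit:
{"name": "send_rows", "arguments": {"steps": "0 0 -0.05 0;0 0 -0.1 0;0 0 -0.13 0;0 0 -0.16 0;0 0 -0.17 0;0 0 -0.17 0;0 0 -0.17 0;0 0 -0.17 0"}}

```text
clock: 57.8
tcp_pos: [0.434, -0.1322, 0.0409]
ee_rot: [0.001, 0.5, 0.866, -0.0]
force: [-1.5, -0.9, 24.2]
gripper_width: 0.0004
grip_force: 11.8
```

Emit:
{"name": "send_rows", "arguments": {"steps": "0 0 1 0;0 0 2.6 0;0 0 4 0;0 0 5 0;0.4 1.2 5 0;0.8 2.6 5 0;1.2 4 5 0;1.7 5.4 5 0;2.2 6.8 5 0;2.7 8.1 5 0;2.7 8.65 5 0;2.7 8.65 5 0", "claw": 0.5}}

```text
clock: 59.0
tcp_pos: [0.514, 0.1306, 0.1895]
ee_rot: [-0.001, 0.498, 0.867, 0.0]
force: [-0.1, 0.1, -0.1]
gripper_width: 0.0699
grip_force: 0.0
```

```bash
python3 - <<'E'
from h import *
go(.5161,.1276,.051,30);rows();s=grab('side')
cv2.imwrite('pics/p7.png',cv2.resize(s['frame'],(560,420))[...,::-1])
E
```

```text
t 59.0 p [0.514  0.1306 0.1895] yaw 30.24 w 0.0699 q [ 0.14  0.48 -0.69  2.04  0.44  0.76 -0.29] F [-0.1  0.1 -0.1]
units [ 0.07 -0.1  -4.62] spin -0.04 (alt 59.96 )
px [300. 145.] 527 xs [0.001 0.043] ys [-0.168 -0.089] rect [635. -85.] [45. 85.] 28.8
```

View pics/p7.png

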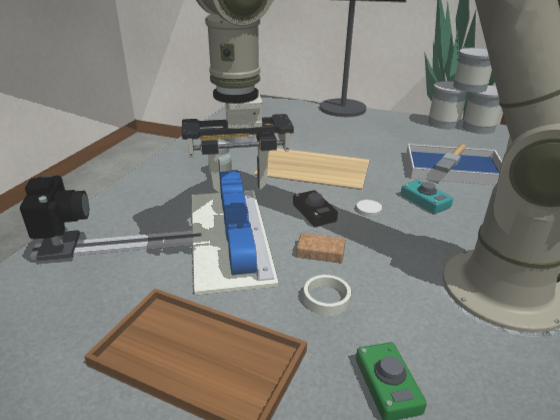

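The row in the side view (235,215) is still in place after the second release, and the tray is empty. Now the whale goes to the tray's far slot.

Emit:
{"name": "send_rows", "arguments": {"steps": "0.06 -0.05 -1.2 0;0.06 -0.05 -2.6 0;0.06 -0.05 -3.9 0;0.06 -0.05 -4.5 0;0.06 -0.05 -4.62 0;0.06 -0.05 -4.62 0"}}

```text
clock: 59.7
tcp_pos: [0.5162, 0.1247, 0.0511]
ee_rot: [-0.0, 0.501, 0.866, -0.001]
force: [0.1, -0.5, 1.0]
gripper_width: 0.0695
grip_force: 0.0
```

Emit:
{"name": "send_rows", "arguments": {"steps": "0 0 0 0;0 0 0 0;0 0 0 0;0 0 0 0", "claw": -1}}

```text
clock: 60.1
tcp_pos: [0.5171, 0.1258, 0.0522]
ee_rot: [0.001, 0.5, 0.866, 0.0]
force: [-0.6, -0.7, 8.4]
gripper_width: 0.0499
grip_force: 25.0
```

Emit:
{"name": "send_rows", "arguments": {"steps": "0.05 0.03 1.2 0;0.1 0.05 2.6 0;0.1 0.05 4 0;0.3 1 4.7 -0.7;0.6 2.2 4.7 -1.4;0.9 3.4 4.7 -2.8;1.2 4.6 4.7 -4.2;1.6 5.8 4.7 -5.2;2 7 4.7 -5.8;2.1 7.9 4.7 -5.8;2.1 7.95 4.7 -5.8;2.1 7.95 4.7 -5.8"}}

```text
clock: 61.3
tcp_pos: [0.5787, 0.3647, 0.1918]
ee_rot: [-0.0, 0.736, 0.677, -0.001]
force: [-0.2, -0.7, -2.0]
gripper_width: 0.0503
grip_force: 25.0
```

```bash
python3 - <<'E'
from h import *
go(.579,.366,.053,-4.7)
E
```

```text
t 61.3 p [0.5787 0.3647 0.1918] yaw -4.73 w 0.0503 q [-0.34  0.62 -0.49  1.7   0.35  0.91 -1.05] F [-0.2 -0.7 -2. ]
units [ 0.01  0.04 -4.63] spin 0.0 (alt -60.0 )
```

Emit:
{"name": "send_rows", "arguments": {"steps": "0 0.03 -1.2 0;0 0.03 -2.6 0;0 0.03 -3.9 0;0 0.03 -4.5 0;0 0.03 -4.7 0;0 0.03 -4.8 0;0 0.03 -4.8 0;0 0.03 -4.8 0"}}

```text
clock: 62.1
tcp_pos: [0.5804, 0.3654, 0.0497]
ee_rot: [0.0, 0.736, 0.676, 0.001]
force: [0.1, 0.5, -1.8]
gripper_width: 0.05
grip_force: 25.0
```

Emit:
{"name": "send_rows", "arguments": {"steps": "0 0 0 0;0 0 0 0;0 0 0 0", "claw": 0.5}}

```text
clock: 62.4
tcp_pos: [0.5798, 0.3656, 0.0488]
ee_rot: [0.0, 0.736, 0.677, 0.001]
force: [0.4, 0.7, -0.2]
gripper_width: 0.0678
grip_force: 0.0
```

Emit:
{"name": "send_rows", "arguments": {"steps": "0 0 1.2 0;0 0 2.6 0;0 0 4 0;0 -1.2 4.6 1;0 -2.6 4.6 2;0 -4 4.6 3.4;0 -5.4 4.6 4.6;0 -6.8 4.6 5.8;0 -8.2 4.6 5.8;0 -9.6 4.6 5.8;-0.1 -11 4.6 5.8;-0.1 -11.3 4.6 5.8"}}

```text
clock: 63.6
tcp_pos: [0.576, 0.0203, 0.1858]
ee_rot: [0.0, 0.503, 0.864, -0.002]
force: [-0.2, 0.1, 0.9]
gripper_width: 0.0697
grip_force: 0.0
```

```bash
python3 - <<'E'
from h import *
go(.5757,.0258,.0515,30);rows()
E
```

```text
t 63.6 p [0.576  0.0203 0.1858] yaw 29.62 w 0.0697 q [ 0.34  0.54 -0.69  1.95  0.47  0.82 -0.1 ] F [-0.2  0.1  0.9]
units [-0.01  0.18 -4.48] spin 0.06 (alt -59.94 )
px [101. 166.] 581 xs [0.172 0.234] ys [0.264 0.338] rect [579. 378.] [75. 47.] 86.8
px [122. 169.] 124 xs [0.156 0.194] ys [0.244 0.278] rect [575. 329.] [20. 43.] 88.5
px [240. 176.] 280 xs [0.002 0.044] ys [0.008 0.047] rect [560.  49.] [44. 42.] 30.2
```

Emit:
{"name": "send_rows", "arguments": {"steps": "0 0.1 -1.2 0.05;0 0.1 -2.6 0.05;0 0.1 -3.8 0.05;0 0.1 -4.4 0.05;0 0.1 -4.48 0.05;0 0.1 -4.48 0.05"}}

```text
clock: 64.25
tcp_pos: [0.5767, 0.0309, 0.052]
ee_rot: [-0.0, 0.497, 0.868, 0.0]
force: [0.8, 0.1, 1.3]
gripper_width: 0.0698
grip_force: 0.0
```

Emit:
{"name": "send_rows", "arguments": {"steps": "0 0 0 0;0 0 0 0;0 0 0 0;0 0 0 0", "claw": -1}}

```text
clock: 64.65
tcp_pos: [0.5762, 0.0286, 0.0527]
ee_rot: [0.0, 0.498, 0.867, -0.0]
force: [-3.5, -1.8, 7.7]
gripper_width: 0.0497
grip_force: 24.9
```

Emit:
{"name": "send_rows", "arguments": {"steps": "0.05 0.03 1.2 0;0.1 0.05 2.6 0;0.1 0.05 4 0;-0.3 1.2 4.7 -0.7;-0.6 2.6 4.7 -1.4;-0.9 4 4.7 -2.4;-1.2 5.4 4.7 -3.4;-1.6 6.8 4.7 -4.4;-2 8.2 4.7 -5.4;-2.5 9.6 4.7 -5.8;-3 11 4.7 -5.8;-3.04 11.6 4.7 -5.8"}}

```text
clock: 65.85
tcp_pos: [0.4822, 0.3824, 0.1935]
ee_rot: [-0.001, 0.733, 0.681, 0.001]
force: [0.0, -0.3, -2.1]
gripper_width: 0.0497
grip_force: 24.9
```

Emit:
{"name": "send_rows", "arguments": {"steps": "0 0 0 0;0 0 0 0;0 0 0 0"}}

```text
clock: 66.15
tcp_pos: [0.4861, 0.3753, 0.1926]
ee_rot: [0.001, 0.735, 0.678, -0.0]
force: [-0.1, 0.3, -2.2]
gripper_width: 0.0498
grip_force: 24.9
```

```bash
python3 - <<'E'
from h import *
go(.4846,.3737,.0478,-4.7)
E
```

```text
t 66.15 p [0.4861 0.3753 0.1926] yaw -4.65 w 0.0498 q [-0.4   0.54 -0.52  1.86  0.36  0.83 -1.18] F [-0.1  0.3 -2.2]
units [-0.05 -0.05 -4.83] spin -0.01 (alt 59.99 )
```

Emit:
{"name": "send_rows", "arguments": {"steps": "-0.05 -0.05 -1.2 0;-0.05 -0.05 -2.6 0;-0.05 -0.05 -3.9 0;-0.05 -0.05 -4.5 0;-0.05 -0.05 -4.7 0;-0.05 -0.05 -4.8 0;-0.05 -0.05 -4.82 0;-0.05 -0.05 -4.82 0"}}

```text
clock: 66.95
tcp_pos: [0.4846, 0.376, 0.0494]
ee_rot: [0.0, 0.735, 0.678, 0.001]
force: [-0.0, -0.4, -3.3]
gripper_width: 0.0497
grip_force: 24.9
```

Emit:
{"name": "send_rows", "arguments": {"steps": "0 0 0 0;0 0 0 0;0 0 0 0", "claw": 0.5}}

```text
clock: 67.25
tcp_pos: [0.4841, 0.3761, 0.0488]
ee_rot: [0.0, 0.734, 0.679, 0.001]
force: [0.6, 0.6, -0.3]
gripper_width: 0.0675
grip_force: 0.0
```

Emit:
{"name": "send_rows", "arguments": {"steps": "0 0 1.2 0;0 0 2.6 0;0 0 4 0;0.2 -1.2 4.6 1;0.7 -2.6 4.6 2;1.2 -4 4.6 3;1.7 -5.4 4.6 4;2.2 -6.8 4.6 5;2.7 -8.2 4.6 5.8;3.2 -9.6 4.6 5.8;3.7 -11 4.6 5.8;4.2 -12.4 4.6 5.8"}}

```text
clock: 68.45
tcp_pos: [0.6103, 0.0019, 0.1865]
ee_rot: [0.0, 0.498, 0.867, 0.0]
force: [0.1, -0.4, 0.5]
gripper_width: 0.0696
grip_force: 0.0
```

Emit:
{"name": "send_rows", "arguments": {"steps": "0.45 -1.3 0 0;0.85 -2.7 0 0;0.85 -2.7 0 0;0.85 -2.7 0 0;0.85 -2.7 0 0"}}

```text
clock: 68.95
tcp_pos: [0.6351, -0.0758, 0.1864]
ee_rot: [-0.0, 0.497, 0.868, 0.0]
force: [-0.9, 0.0, -0.3]
gripper_width: 0.0696
grip_force: 0.0
```

```bash
python3 - <<'E'
from h import *
go(.6362,-.0804,.0525,30);rows()
E
```

```text
t 68.95 p [ 0.6351 -0.0758  0.1864] yaw 30.35 w 0.0696 q [ 0.48  0.62 -0.7   1.81  0.5   0.9   0.08] F [-0.9  0.  -0.3]
units [ 0.04 -0.15 -4.46] spin -0.06 (alt 59.94 )
px [288. 152.] 383 xs [0.001 0.043] ys [-0.125 -0.073] rect [622. -62.] [44. 56.] 29.9
px [101. 167.] 612 xs [0.17  0.234] ys [0.264 0.34 ] rect [579. 377.] [75. 47.] 85.8
px [122. 169.] 130 xs [0.156 0.192] ys [0.244 0.278] rect [574. 328.] [21. 45.] 83.5
px [100. 206.] 807 xs [0.079 0.152] ys [0.298 0.389] rect [482. 370.] [97. 46.] 85.3
```

Emit:
{"name": "send_rows", "arguments": {"steps": "0.04 -0.13 -1.2 0;0.04 -0.13 -2.6 0;0.04 -0.13 -3.8 0;0.04 -0.13 -4.4 0;0.04 -0.13 -4.46 0;0.04 -0.13 -4.46 0"}}

```text
clock: 69.6
tcp_pos: [0.6367, -0.0796, 0.0528]
ee_rot: [-0.0, 0.497, 0.868, 0.0]
force: [-0.2, -0.2, 0.5]
gripper_width: 0.0696
grip_force: 0.0
```

Emit:
{"name": "send_rows", "arguments": {"steps": "0 0 0 0;0 0 0 0;0 0 0 0;0 0 0 0", "claw": -1}}

```text
clock: 70.0
tcp_pos: [0.637, -0.0813, 0.0535]
ee_rot: [0.001, 0.498, 0.867, 0.0]
force: [-2.2, -0.1, 7.2]
gripper_width: 0.05
grip_force: 25.0
```

Emit:
{"name": "send_rows", "arguments": {"steps": "0.05 0.03 1.2 0;0.1 0.05 2.6 0;0.1 0.05 4 0;-0.4 1 4.8 -0.7;-1 2.2 4.8 -1.4;-1.6 3.4 4.8 -2.1;-2.2 4.6 4.8 -2.8;-2.8 5.8 4.8 -3.5;-3.4 7 4.8 -4.2;-4 8.2 4.8 -5;-4.6 9.4 4.8 -5.8;-5.2 10.6 4.8 -5.8"}}

```text
clock: 71.2
tcp_pos: [0.4795, 0.238, 0.1966]
ee_rot: [0.0, 0.736, 0.678, 0.0]
force: [0.8, 1.1, -3.1]
gripper_width: 0.0498
grip_force: 25.0
```

Emit:
{"name": "send_rows", "arguments": {"steps": "-0.7 1.2 0 0;-1.4 2.4 0 0;-2.1 3.6 0 0;-2.8 4.7 0 0;-2.97 4.77 0 0;-2.97 4.77 0 0;-2.97 4.77 0 0;-2.97 4.77 0 0"}}

```text
clock: 72.0
tcp_pos: [0.3925, 0.3785, 0.1963]
ee_rot: [0.0, 0.735, 0.678, -0.0]
force: [-0.0, 1.3, -2.7]
gripper_width: 0.0501
grip_force: 25.0
```

```bash
python3 - <<'E'
from h import *
go(.391,.3812,.049,-4.7);rows()
E
```

```text
t 72.0 p [0.3925 0.3785 0.1963] yaw -4.66 w 0.0501 q [-0.46  0.47 -0.57  2.01  0.36  0.76 -1.33] F [-0.   1.3 -2.7]
units [-0.05  0.09 -4.91] spin -0.01 (alt 59.99 )
px [101. 167.] 601 xs [0.175 0.234] ys [0.265 0.341] rect [578. 378.] [74. 47.] 84.4
```

Emit:
{"name": "send_rows", "arguments": {"steps": "-0.05 0 -1.2 0;-0.05 0 -2.6 0;-0.05 0 -3.9 0;-0.05 0 -4.6 0;-0.05 0 -4.8 0;-0.05 0 -4.88 0;-0.05 0 -4.91 0;-0.05 0 -4.91 0"}}

```text
clock: 72.85
tcp_pos: [0.3908, 0.3806, 0.0502]
ee_rot: [-0.0, 0.735, 0.678, 0.001]
force: [0.5, -0.2, -2.2]
gripper_width: 0.0499
grip_force: 25.0
```

Emit:
{"name": "send_rows", "arguments": {"steps": "0 0 0 0;0 0 0 0;0 0 0 0", "claw": 0.5}}

```text
clock: 73.15
tcp_pos: [0.3903, 0.3803, 0.0497]
ee_rot: [-0.0, 0.735, 0.679, 0.001]
force: [-0.3, -0.3, 0.3]
gripper_width: 0.0677
grip_force: 0.0
```

Emit:
{"name": "send_rows", "arguments": {"steps": "0 0 1.2 0;0 0 2.6 0;0 0 4 0;0.2 -1 5 0;0.6 -2.4 5 0;1 -3.8 5 0;1.4 -5.2 5 0;1.8 -6.6 5 0;2.2 -8 5 0;2.2 -9.4 5 0;2.2 -10.6 5 0;2.2 -10.6 5 0"}}

```text
clock: 74.35
tcp_pos: [0.4554, 0.0569, 0.1989]
ee_rot: [0.001, 0.737, 0.676, -0.001]
force: [-0.2, 1.1, 0.0]
gripper_width: 0.0695
grip_force: 0.0
```

```bash
python3 - <<'E'
from h import *
st();rows()
d=load('top');s=grab('side');P=cloud(s)
k=(np.hypot(P[...,0]-.4345,P[...,1]+.1305)<.012);print('button z',np.nanmedian(P[k][:,2]))
cv2.imwrite('pics/p8.png',np.hstack([cv2.resize(d['frame'],(400,300)),cv2.resize(s['frame'],(400,300))])[...,::-1])
E
```

```text
t 74.35 p [0.4554 0.0569 0.1989] yaw -4.91 w 0.0695 q [ 0.21  0.36 -0.6   2.18  0.33  0.68 -0.7 ] F [-0.2  1.1  0. ]
px [101. 167.] 629 xs [0.172 0.233] ys [0.264 0.34 ] rect [579. 377.] [75. 47.] 84.7
px [122. 169.] 134 xs [0.156 0.193] ys [0.244 0.277] rect [574. 328.] [21. 45.] 87.6
px [100. 206.] 845 xs [0.078 0.152] ys [0.298 0.389] rect [482. 370.] [97. 47.] 83.9
px [ 94. 246.] 880 xs [0.002 0.076] ys [0.35  0.444] rect [390. 379.] [101.  46.] 86.1
button z 0.04871602843561196
```

View pics/p8.png

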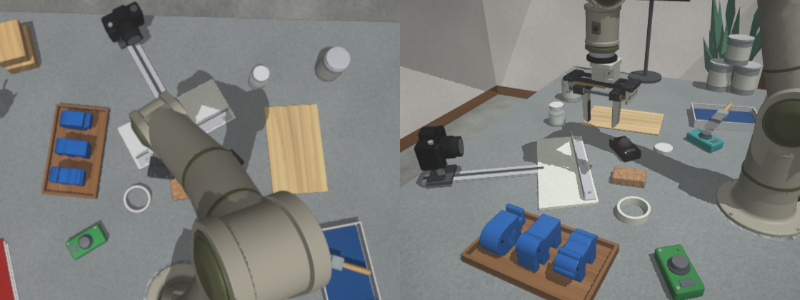

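All three animals stand upright in the tray at (75,148) in the top view. The bystanders haven't moved, the button is up and the arm is clear, so I'm handing in.

```bash
python3 -c "
from station import ctrl
print(ctrl.sign_off())"
```

```text
the job is handed in; nothing more can be done
None
```

I took both catalogue pictures (left flanks, then right flanks, each with a focus hold and a full press), stood all three animals upright in the packing tray with the bystanders unmoved, and handed the job in at about 74 s; the hand-in gave no verdict.

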